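# Fetch the beetle pot from behind the jars for the microscope

## Robot

A 6-joint arm with a two-finger parallel gripper is mounted at the origin on the work surface. World frame = base frame: x ahead of the robot, y to its left, z up, the work surface at z = 0. Lengths are in m, angles in degrees, forces in N, time in s.
With the tool pointing down it reaches from about 0.275 to 0.725 m from the base axis. Payload 15.9 kg.
Tool frame: the origin (TCP) lies at the centre of the arm's flange, where the gripper is bolted on; the fingertips stand 173 mm ahead of it and the grasp point (between the pads) lies 155 mm ahead of it (r.nose_length is the z of the fingertips in the tool frame, in m); z points along the fingers, y is the direction in which the jaws open and shut (so a half turn about z gives the same grasp; the last joint's range is limited). The gripper opens to 85 mm and grips with 20 to 120 N. Pads are 22 mm wide; open, the fingers measure 114 mm over their backs; the gripper's body (76 mm by 85 mm) begins 54 mm behind the grasp point. The pads swing forward as they close: fully open they stand 13 mm farther back than shut.
Start: joints at [66.177, 12.198, -1.971, 75.831, 0, 90], TCP at [0.202, 0.457, 0.405] pointing down, gripper open.
Joint ranges: [-170.91, 170.91], [-42.67, 98.43], [-65.05, 77.54], [-120.47, 116.71], [-90, 82.35], [-180, 180]. Speed limits (degrees/s): [108.29, 108.29, 136.94, 147.25, 180, 180].

## Interface

Orientations are given as a 3x3 rotation matrix whose columns are the frame's x, y, z axes.
In Python, from rig import r gives the robot as it stands. The module is installed in compiled form; this text tells all that it offers.
- The arm moves only by the tool move_arm, never from a script. Its argument "increments" is a list of rows, each an object of numbers: "tx", "ty", "tz": the shift along the tool's x, y, z in cm; "wx", "wy", "wz": the turn, a rotation vector about the tool's x, y, z in degrees. In form: [{"tx": .., "ty": .., "tz": .., "wx": .., "wy": .., "wz": ..}, ...]. A call has 1 to 12 rows; each row is the pose to reach, as a shift and turn from the pose commanded when the call began, along the tool's axes at that moment; what a row does not reach only later rows make up. A row lasts 1/10 s, in which the tool goes at most 50 mm and 8.59 degrees, less where a joint would pass 70% of its speed; a pose out of reach is approached as far as the arm can. A call with a gripper value outside its range is refused whole. "claw" is the closure in counts, from 0 (fully open) to 255 (shut), set as the call begins (left out, the last holds). The fingers move at their own pace and stop on an object; "squeeze" is the grip in N (left out, the last holds). Time passes only in rows, so rows that repeat a pose let the fingers close. It gives the time, the measured TCP pose, the force and the opening at its end, in the units of the state.
- r.sense(): the state, without advancing time (a new reading comes with each control period).
- r.snapshot(name): name is "scene" or "top" or "wrist"; returns (picture, depth): 480x640x3 uint8, red, green, blue; 480x640 float32, m along the optical axis (not along the pixel's ray), 0 where there is no reading.
- r.camera_params(name): a dict with "fx", "fy", "cx", "cy" (pixels), "cam_to_world" (4x4, takes a point from camera to world coordinates). Camera axes: x right, y down, z forward; pixel columns grow to the right and rows downward; lengths in m; the calibration is good to about 2 mm. A picture is of the moment at which its call begins: read the wrist's pose just before it. camera_params takes no time and is no camera call; for the wrist camera it gives the pose at the moment of the call.
- r.finish_job(): hands the job in, once; it reports no verdict.
Trained networks look in the newest picture that a camera, given by its name, has taken for a name from the list of things; names that differ only in an ending like _2 or _b are one class to them, and where a whole thing is asked for, a point or a joint stands for the part that bears it (a point fixed in the world has none). Each returns a list of dicts, best first, with "conf" (0 to 1); they miss things now and then, are a little off and sometimes report something else, mostly with a low value. They report only what shows in the picture. A call takes as long as a camera call. They do not tell look-alikes from the thing itself.
- r.look_for(camera, thing): "rect" ([left, top, width, height] in pixels, round what is visible of it).
The state is a dict: "t": time; "joint_pos": joint angles; "joint_velocities": joint speeds; "joint_torque": joint torques, N m; "eef_pos": TCP position; "ee_rot": TCP orientation; "force": force on the tool from outside, world axes, zero at the start; "moment": the same for the moment, N m; "gripper_width": finger opening in m.
Only numpy, scipy, OpenCV 4.12 (cv2) and the standard library are available. Lean on these libraries where they do the work, as an engineer would, in place of code of your own. Each camera call takes 0.05 s, during which the arm holds its last target.

## Task

The beetle pot in the wooden specimen tray is hemmed in by three glass jars: first move all three jars out and stand them in the empty steel tray, then set the pot upright in the middle of the round window of the microscope's light base, and after that put each jar back in its own place, where it stood in the wooden tray. Keep the jars and the pot upright throughout, set them down gently, and leave the other things on the bench alone.

Things in the scene. Friction and masses are not known exactly. Their poses are not given: they have to be found in the camera images.
- jar_tall_center (a point): Tall slim round jar, 42 mm in diameter and 108 mm high. Clear glass with a metal screw cap, pebbles or shells inside; the jar is rigid and closed. Straight sides up to 84 mm above its foot, above that the shoulder and a 36 mm cap. The point is at its centre, 54 mm above its foot; z is up along the jar. About 0.17 kg. It starts in one of the three jar places of the wooden tray.
- jar_square_center (a point): Square jar, 46 by 46 mm and 92 mm high. Clear glass with a metal screw cap, pebbles or shells inside; the jar is rigid and closed. Flat sides, faces along its own x and y, up to 74 mm above its foot; above that a round 42 mm cap. The point is at its centre, 46 mm above its foot; z is up. About 0.19 kg. It starts in one of the three jar places.
- jar_wide_center (a point): Wide low round jar, 54 mm in diameter and 80 mm high. Clear glass with a metal screw cap, pebbles or shells inside; the jar is rigid and closed. Straight sides up to 58 mm above its foot, above that a 50 mm cap. The point is at its centre, 40 mm above its foot; z is up. About 0.18 kg. It starts in one of the three jar places.
- pot_center (a point): Flat round pot with lid, clear plastic, 60 mm in diameter and 28 mm high, with a dark beetle on a cork bed inside; rigid and closed. The point is at its centre, 14 mm above its underside; z is up. About 0.06 kg. It stands towards the far side of the wooden tray with one jar about 63 mm (centre to centre) to its left, one to its right and one in front of it (nearer the robot), too close for a gripper until the jars are gone.
- specimen_tray: Low tray of light wood lined with white paper, fixed, 190 mm (its x) by 230 mm (its y), rim 24 mm high, walls 6 mm thick. Origin: centre of its underside, on the bench. Its inner floor is 6 mm above the origin. Its x points away from the robot, its y to the left (turned by up to 0.2 rad).
- steel_tray: Empty low steel tray, fixed, 280 mm (its x) by 150 mm (its y), rim 21 mm high, walls 4 mm thick with a round bead. Origin: centre of its underside; inner floor 4 mm above the origin. To the left or to the right of the wooden tray, turned by up to 0.2 rad. Room for the three jars in a row along its x, 80 mm apart.
- light_window (a point): Flat cream-coloured microscope light base, fixed, 170 by 170 mm, with a round white window 96 mm in diameter in the middle of its top. The point is the centre of the window's upper face, 26 mm above the bench; x and y run along the sides of the base. It stands on the other side of the wooden tray from the steel tray.
- magnifier: Bystander: hand lens lying between the robot and the wooden tray; lens 54 mm in diameter and 12 mm high, wooden handle 85 mm long along its -x. Origin: under the lens centre.
- slide_box: Bystander: grey plastic slide box, 87 by 102 mm and 35 mm high, beyond the wooden tray. Origin: centre of its underside.
- spray_bottle: Bystander: white plastic bottle, 48 mm in diameter and 125 mm high, beyond the wooden tray. Origin: centre of its underside.
Things that resemble listed ones, but are neither listed nor needed, are in the scene too. What is shaped like the part that bears pot_center but orange or red is not meant.

How it is judged (in metres and radians):
On the way, in this order (a step that is already met when the one before it is completed fails the run):
1. all three jars stand upright and released in the steel tray, the pot still in its place (x of jar_tall_center in the frame of steel_tray between -0.136 and 0.136 m and y of jar_tall_center in the frame of steel_tray between -0.071 and 0.071 m and z of jar_tall_center in the frame of steel_tray between 0.053 and 0.063 m and angle between each of jar_tall_center, jar_square_center, jar_wide_center's own z axis and vertical below 0.1 rad and linear speed of each of jar_tall, jar_square, jar_wide below 0.02 m/s and contact force between each of jar_tall, jar_square, jar_wide and the fingers below 0.1 N and x of jar_square_center in the frame of steel_tray between -0.136 and 0.136 m and y of jar_square_center in the frame of steel_tray between -0.071 and 0.071 m and z of jar_square_center in the frame of steel_tray between 0.045 and 0.055 m and x of jar_wide_center in the frame of steel_tray between -0.136 and 0.136 m and y of jar_wide_center in the frame of steel_tray between -0.071 and 0.071 m and z of jar_wide_center in the frame of steel_tray between 0.039 and 0.049 m and distance of pot_center from where it was at the start of the episode below 0.02 m), for 0.2 s.
2. the pot stands released in the middle of the light base's window, the jars still out in the steel tray (horizontal distance between pot_center and light_window below 0.012 m and z of pot_center in the frame of light_window between 0.009 and 0.019 m and angle between pot_center's own z axis and vertical below 0.08 rad and linear speed of each of pot, jar_tall, jar_square, jar_wide below 0.02 m/s and contact force between each of pot, jar_tall, jar_square, jar_wide and the fingers below 0.1 N and x of jar_tall_center in the frame of steel_tray between -0.136 and 0.136 m and y of jar_tall_center in the frame of steel_tray between -0.071 and 0.071 m and z of jar_tall_center in the frame of steel_tray between 0.053 and 0.063 m and angle between each of jar_tall_center, jar_square_center, jar_wide_center's own z axis and vertical below 0.1 rad and x of jar_square_center in the frame of steel_tray between -0.136 and 0.136 m and y of jar_square_center in the frame of steel_tray between -0.071 and 0.071 m and z of jar_square_center in the frame of steel_tray between 0.045 and 0.055 m and x of jar_wide_center in the frame of steel_tray between -0.136 and 0.136 m and y of jar_wide_center in the frame of steel_tray between -0.071 and 0.071 m and z of jar_wide_center in the frame of steel_tray between 0.039 and 0.049 m), for 0.2 s.
At the end, for the whole second after the job is handed in: Each jar stands upright, released and at rest within 15 mm of where it stood at the start, and the pot stands upright, released and at rest with its centre within 12 mm of the centre of the light base's window (distance of each of jar_tall_center, jar_square_center, jar_wide_center from where it was at the start of the episode below 0.015 m and angle between each of jar_tall_center, jar_square_center, jar_wide_center's own z axis and vertical below 0.1 rad and linear speed of each of jar_tall, jar_square, jar_wide, pot below 0.02 m/s and contact force between each of jar_tall, jar_square, jar_wide, pot and the fingers below 0.1 N and horizontal distance between pot_center and light_window below 0.012 m and z of pot_center in the frame of light_window between 0.009 and 0.019 m and angle between pot_center's own z axis and vertical below 0.08 rad); the robot touches nothing.
It fails at once if a jar or the pot is tipped by more than about 30 degrees (angle between any of jar_tall_center, jar_square_center, jar_wide_center, pot_center's own z axis and vertical above 0.55 rad).
It fails at once if a jar or the pot is dropped: it falls free, out of the fingers, faster than 0.55 m/s (a drop of about 15 mm) ((contact force between jar_tall and the fingers below 0.1 N and linear speed of jar_tall above 0.55 m/s) or (contact force between jar_square and the fingers below 0.1 N and linear speed of jar_square above 0.55 m/s) or (contact force between jar_wide and the fingers below 0.1 N and linear speed of jar_wide above 0.55 m/s) or (contact force between pot and the fingers below 0.1 N and linear speed of pot above 0.55 m/s)).
It fails at once if the hand lens, the slide box or the white bottle is shifted by more than 30 mm (distance of any of magnifier, slide_box, spray_bottle from where it was at the start of the episode above 0.03 m).
It also fails if it takes over 144 s, if anything falls off the work surface, if the arm or the gripper's body presses on something with over 40 N, if the wrist force passes 120 N, or if a joint passes its speed limit or range.

## Working session

There is one attempt and no reset: what is moved stays moved. The work goes in short steps, Python scripts to look and compute and a tool call to move; the robot and the scene stay as the last step left them, time stands still between calls to the robot, and variables do not carry over. Pictures are saved under pics/ and viewed, and the job is handed in when it is done.

Besides the shell and the picture viewer there is one more tool, called after "Call:" by a JSON object that holds its "op" and its "data", one argument or row to a line. move_arm: Moves the arm, as the interface text tells. Its arguments: {"type":"object","properties":{"increments":{"type":"array","items":{"type":"object","properties":{"tx":{"type":"number"},"ty":{"type":"number"},"tz":{"type":"number"},"wx":{"type":"number"},"wy":{"type":"number"},"wz":{"type":"number"}}}},"claw":{"type":"number"},"squeeze":{"type":"number"}},"required":["increments"]}

```bash
mkdir -p pics; cat > h.py <<'E'
import numpy as np, cv2
from rig import r
def snap(cam,name):
    p,d=r.snapshot(cam); cv2.imwrite(f'pics/{name}.png',p[:,:,::-1]); np.savez(f'pics/{name}.npz',p=p,d=d,**{k:np.array(v) for k,v in r.camera_params(cam).items()})
    return p,d
def load(name):
    z=np.load(f'pics/{name}.npz'); return z
def cloud(z):
    d=z['d'];v,u=np.mgrid[0:480,0:640]
    P=np.stack([(u-z['cx'])/z['fx']*d,(v-z['cy'])/z['fy']*d,d],-1)
    T=z['cam_to_world'];W=P@T[:3,:3].T+T[:3,3]; W[d==0]=np.nan
    return W
E
python3 - <<'E'
from h import *
s=r.sense()
for k,v in s.items(): print(k,np.round(v,4).tolist())
for c in ['scene','top','wrist']:
    snap(c,c+'0'); p=r.camera_params(c); print(c,p['fx'],p['fy'],p['cx'],p['cy'],np.round(p['cam_to_world'],3).tolist())
    for t in ['jar_tall_center','jar_square_center','jar_wide_center','pot_center','specimen_tray','steel_tray','light_window','magnifier','slide_box','spray_bottle']:
        print(t,[(round(x['conf'],2),np.round(x['rect']).tolist()) for x in r.look_for(c,t)])
print(r.sense()['t'])
E
```

```text
t 0.0
joint_pos [66.1763, 12.2246, -2.0068, 75.832, 0.0004, 90.0012]
joint_velocities [-0.1012, -0.0251, 0.0093, 0.0027, 0.0397, -0.0763]
joint_torque [0.004, -68.6161, 48.7123, 0.0174, 0.0004, -0.0]
eef_pos [0.2019, 0.4573, 0.4042]
ee_rot [[-0.9148, 0.4039, -0.0005], [0.4039, 0.9148, -0.001], [0.0, -0.0011, -1.0]]
force [1.1047, -0.0236, -0.0562]
moment [-0.0175, -0.0082, -0.0072]
gripper_width 0.0852
scene 458.7645841622781 458.7645841622781 310.129883798 240.01100942340958 [[-0.882, 0.34, -0.326, 0.845], [0.471, 0.63, -0.617, 0.483], [-0.005, -0.698, -0.716, 0.651], [0.0, 0.0, 0.0, 1.0]]
jar_tall_center [(0.65, [326.0, 252.0, 28.0, 55.0])]
jar_square_center [(0.83, [283.0, 210.0, 35.0, 56.0])]
jar_wide_center [(0.89, [333.0, 224.0, 33.0, 48.0])]
pot_center [(0.81, [316.0, 344.0, 39.0, 43.0]), (0.68, [302.0, 256.0, 26.0, 30.0]), (0.62, [218.0, 302.0, 40.0, 39.0]), (0.56, [282.0, 213.0, 36.0, 54.0]), (0.48, [239.0, 327.0, 39.0, 68.0])]
specimen_tray [(0.93, [256.0, 209.0, 157.0, 130.0])]
steel_tray [(0.78, [202.0, 131.0, 141.0, 80.0]), (0.32, [170.0, 240.0, 54.0, 67.0])]
light_windo
[... 757 characters left out ...]
207.0, 142.0, 114.0])]
steel_tray [(0.61, [452.0, 194.0, 106.0, 166.0])]
light_window [(0.77, [94.0, 248.0, 106.0, 114.0])]
magnifier [(0.85, [280.0, 353.0, 76.0, 32.0])]
slide_box [(0.92, [339.0, 105.0, 69.0, 60.0])]
spray_bottle [(0.85, [216.0, 119.0, 33.0, 45.0])]
wrist 342.20094962889533 342.20094962889533 319.3706029102079 239.09608696593236 [[0.404, 0.865, 0.296, 0.126], [0.915, -0.382, -0.132, 0.491], [-0.001, 0.324, -0.946, 0.374], [0.0, 0.0, 0.0, 1.0]]
jar_tall_center []
jar_square_center []
jar_wide_center []
pot_center []
specimen_tray [(0.8, [105.0, 462.0, 56.0, 18.0])]
steel_tray []
light_window [(0.68, [216.0, 362.0, 144.0, 74.0])]
magnifier []
slide_box []
spray_bottle []
1.65
```

View pics/top0.png

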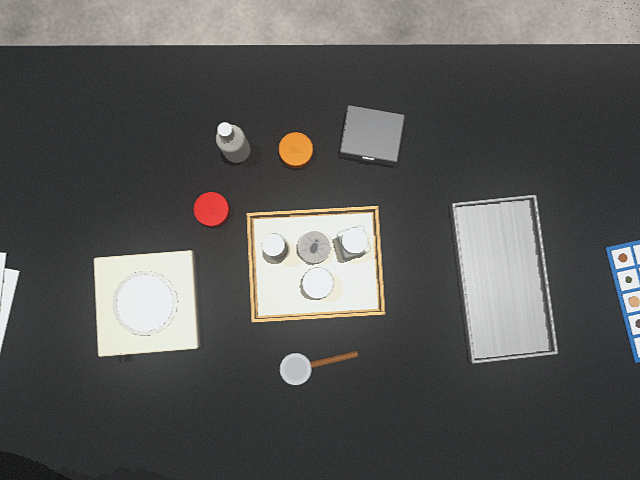

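View pics/scene0.png

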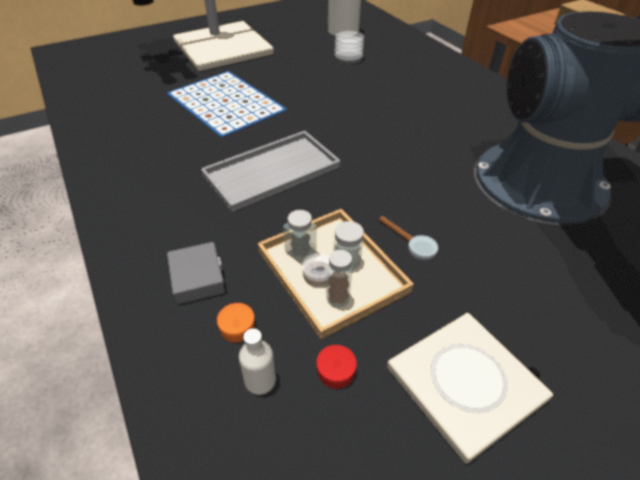

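```bash
python3 - <<'E'
from h import *
z=load('top0');im=z['p'][190:340,230:400,::-1];cv2.imwrite('pics/crop0.png',cv2.resize(im,None,fx=4.5,fy=4,interpolation=cv2.INTER_CUBIC))
W=cloud(z)
for n,(u,v) in dict(tall=(274,248),sq=(352,242),wide=(317,282),pot=(312,246),win=(147,305),steel=(505,277),bench=(420,300)).items():
    print(n,np.round(np.nanmedian(W[v-2:v+3,u-2:u+3].reshape(-1,3),0),4))
E
```

```text
tall [0.5703 0.0728 0.1139]
sq [ 0.5795 -0.0499  0.0974]
wide [0.5168 0.0066 0.0858]
pot [0.5789 0.0144 0.0336]
win [0.4822 0.297  0.0254]
steel [ 0.5213 -0.328   0.0041]
bench [ 4.828e-01 -1.759e-01 -2.000e-04]
```

Top picture: tall jar at (274,248), square at (352,242), wide at (317,282). All three cap heights match the listed sizes plus the 6 mm tray floor. Three things are pot-shaped: (313,247) is clear with a dark beetle, (296,150) is orange and (211,209) is red. The first one fits the description because it is clear, sits among the jars and its top is at 34 mm. I'll check it in the enlarged crop.

View pics/crop0.png

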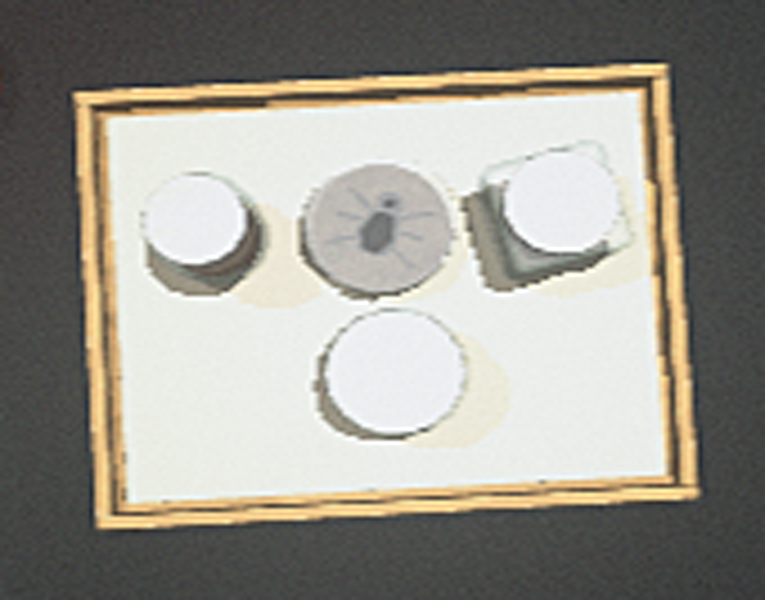

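```bash
python3 - <<'E'
from h import *
z=load('top0');W=cloud(z);p=z['p'].astype(int)
def cl(name,box,zlo,zhi):
    u0,v0,u1,v1=box; S=W[v0:v1,u0:u1].reshape(-1,3); S=S[np.isfinite(S[:,2])]; S=S[(S[:,2]>zlo)&(S[:,2]<zhi)]
    (c,rad)=cv2.minEnclosingCircle(S[:,:2].astype(np.float32)); R=cv2.minAreaRect(S[:,:2].astype(np.float32)*1000)
    print(name,len(S),'mean',S.mean(0).round(4),'mid',((S.min(0)+S.max(0))/2).round(4),'circ',np.round(c,4),round(rad,4),'rect',np.round(R[0],1),np.round(R[1],1),round(R[2],1))
cl('tall',(255,228,295,265),.108,.12)
cl('sq cap',(332,222,372,262),.092,.104)
cl('sq shoulder',(332,222,375,266),.07,.09)
cl('wide',(297,262,337,302),.08,.092)
cl('pot',(296,230,332,264),.028,.04)
cl('sp rim',(240,200,390,325),.019,.028)
cl('steel rim',(445,185,565,370),.016,.026)
cl('light base',(85,240,210,365),.02,.03)
# window: white vs cream
sub=np.zeros(p.shape[:2],bool); sub[240:365,85:210]=1
m=sub&(p[...,2]>p[...,0]-14)&(p.min(-1)>180)&(np.abs(W[...,2]-.026)<.006)
n,l,s,c=cv2.connectedComponentsWithStats(m.astype(np.uint8)); i=1+np.argmax(s[1:,4]); print('win',s[i],c[i]); print(W[l==i].mean(0), cv2.minEnclosingCircle(W[l==i][:,:2].astype(np.float32)))
print(p[300,147],p[300,105], r.nose_length)
E
```

```text
tall 406 mean [0.5758 0.0754 0.1136] mid [0.5752 0.0759 0.1136] circ [0.576  0.0753] 0.0181 rect [575.2  75.9] [34.6 34.3] 90.0
sq cap 527 mean [ 0.5822 -0.0532  0.0977] mid [ 0.582  -0.0534  0.0968] circ [ 0.5826 -0.0533] 0.021 rect [582.5 -53.3] [40.3 40.8] 12.1
sq shoulder 255 mean [ 0.5789 -0.0494  0.0787] mid [ 0.5822 -0.053   0.0801] circ [ 0.5827 -0.0532] 0.0303 rect [582.5 -53.3] [45.7 46. ] 15.9
wide 748 mean [0.5158 0.0066 0.0858] mid [0.5153 0.0066 0.086 ] circ [0.5156 0.0067] 0.025 rect [515.3   6.7] [48.2 48. ] 89.2
pot 929 mean [0.5794 0.0114 0.0338] mid [0.5789 0.011  0.0335] circ [0.5799 0.0114] 0.0298 rect [578.9  11. ] [58.5 55.5] 89.7
sp rim 1757 mean [0.5501 0.011  0.0235] mid [0.5498 0.0102 0.0235] circ [0.5499 0.0099] 0.1483 rect [550.1  10.3] [190.2 230.5] 2.6
steel rim 1710 mean [ 0.518  -0.3212  0.0203] mid [ 0.52   -0.3197  0.0209] circ [ 0.5201 -0.3193] 0.1582 rect [ 520.5 -320.1] [282.3 153.5] 5.1
light base 9905 mean [0.4857 0.3007 0.0248] mid [0.4812 0.3011 0.025 ] circ [0.4871 0.3008] 0.1176 rect [480.6 300.7] [181.7 170.2] 3.7
win [ 107  252   89  101 6904] [156.00912514 301.41410776]
[0.48826666 0.28173115 0.02498512] ((0.4875654876232147, 0.29017770290374756), 0.10669824481010437)
[235 237 240] [235 237 221] 0.1734
```

```bash
cat >> h.py <<'E'
def plan(x,y,z,yaw=None):
    s=r.sense(); R=np.array(s['ee_rot']); d=R.T@(np.array([x,y,z])-s['eef_pos'])*100
    o={'t':round(s['t'],2),'d':d.round(2).tolist(),'w':round(float(s['gripper_width']),4),'pos':np.round(s['eef_pos'],4).tolist(),'F':np.round(s['force'],1).tolist()}
    if yaw is not None:
        from scipy.spatial.transform import Rotation as Ro
        a=np.radians(yaw); Y=np.array([np.cos(a),np.sin(a),0]); Z=np.array([0,0,-1.]); G=np.stack([np.cross(Y,Z),Y,Z],1)
        o['rv']=Ro.from_matrix(R.T@G).as_rotvec(degrees=True).round(2).tolist()
    print(o)
E
python3 - <<'E'
from h import *
plan(.576,.0754,.30,106)
z=load('top0');W=cloud(z);p=z['p'].astype(int)
g=p[240:365,85:210].astype(np.uint8)
cv2.imwrite('pics/base.png',cv2.resize(g[:,:,::-1],None,fx=4.5,fy=4.5,interpolation=cv2.INTER_CUBIC))
# window by ring: dark-ish pixels inside base
lo=p.min(-1)[240:365,85:210]
print(lo[60,::3])
b=p[...,2]; m=np.zeros(b.shape,np.uint8); m[262:340,105:190]=(b[262:340,105:190]>=230); 
m=cv2.morphologyEx(m,cv2.MORPH_OPEN,np.ones((3,3),np.uint8))
n,l,s,c=cv2.connectedComponentsWithStats(m); i=1+np.argmax(s[1:,4]); print(s[i],c[i])
Q=W[l==i]; print(Q.mean(0),cv2.minEnclosingCircle(Q[:,:2].astype(np.float32)))
E
```

```text
{'t': 1.65, 'd': [-49.65, -19.84, 10.47], 'w': 0.0855, 'pos': [0.202, 0.4574, 0.4047], 'F': [-0.1, -0.2, 0.0], 'rv': [-0.0, -0.0, -39.82]}
[ 63  65  67  51 221 219 221 216 219 218 219 238 236 235 234 235 234 236
 237 235 236 235 234 235 236 236 235 235 237 221 231 196 226 228 229 227
 221  86  70  76  72  71]
[ 117  275   55   56 2462] [144.40333063 302.509342  ]
[nan nan nan] ((0.4883822202682495, 0.29857301712036133), 0.050730038434267044)
```

View pics/base.png

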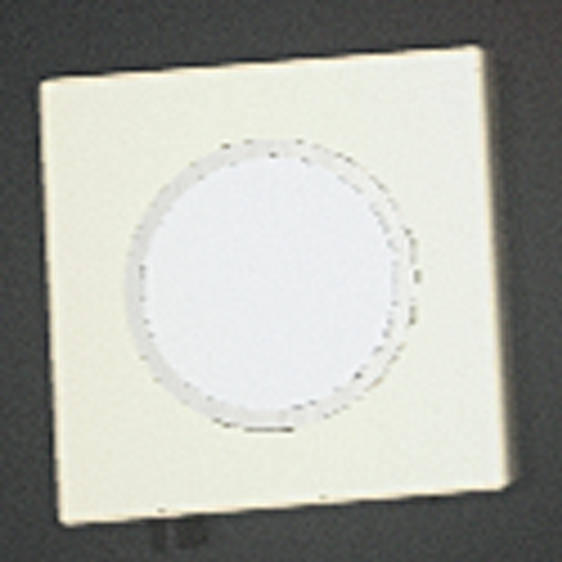

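The crop confirms it: the middle object is the clear pot with the dark beetle. In the base crop, the window is centred at about (272,286), which is (145.4,303.4) in the full picture. I'm moving above the tall jar.

Call:
{"op": "move_arm", "data": {
  "increments": [
    {"tx": -3, "ty": -1.2, "tz": 0.5, "wz": -5},
    {"tx": -7.5, "ty": -3, "tz": 1.5, "wz": -12},
    {"tx": -12, "ty": -4.8, "tz": 2.5, "wz": -20},
    {"tx": -16.5, "ty": -6.6, "tz": 3.5, "wz": -28},
    {"tx": -21, "ty": -8.4, "tz": 4.5, "wz": -36},
    {"tx": -25.5, "ty": -10.2, "tz": 5.5, "wz": -39.8},
    {"tx": -30, "ty": -12, "tz": 6.5, "wz": -39.8},
    {"tx": -34.5, "ty": -13.8, "tz": 7.5, "wz": -39.8},
    {"tx": -39, "ty": -15.6, "tz": 8.5, "wz": -39.8},
    {"tx": -43.5, "ty": -17.4, "tz": 9.5, "wz": -39.8},
    {"tx": -47.5, "ty": -19, "tz": 10.2, "wz": -39.8},
    {"tx": -49.7, "ty": -19.8, "tz": 10.5, "wz": -39.8}
  ],
  "claw": 0,
  "squeeze": 40
}}

```text
invalid input
```

```bash
python3 - <<'E'
from h import *
plan(.576,.0754,.226,106)
z=load('top0');W=cloud(z)
print(np.nanmedian(W[296:311,138:153].reshape(-1,3),0))
K=z;T=z['cam_to_world']
for px in [(145.4,303.5),(145.6,302.9)]:
    ray=T[:3,:3]@np.array([(px[0]-z['cx'])/z['fx'],(px[1]-z['cy'])/z['fy'],1]); print(T[:3,3]+ray*((.026-T[2,3])/ray[2]))
snap('wrist','w1')
E
```

```text
{'t': 1.65, 'd': [-49.65, -19.84, 17.87], 'w': 0.0855, 'pos': [0.202, 0.4574, 0.4047], 'F': [-0.1, -0.2, 0.0], 'rv': [-0.0, -0.0, -39.82]}
[0.48573993 0.30034074 0.02537575]
[0.48485168 0.29935483 0.026     ]
[0.48586346 0.29902959 0.026     ]
```

View pics/w1.png

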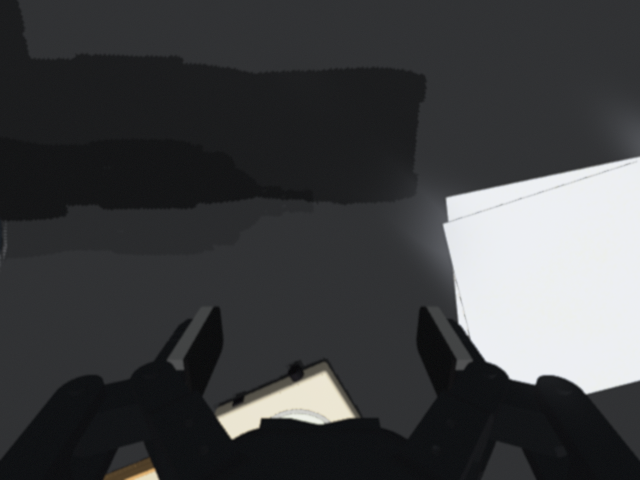

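The move was refused and the arm hasn't moved. The window centre comes out at (0.485, 0.299). I'll retry with all six fields in each row.

Call:
{"op": "move_arm", "data": {
  "increments": [
    {"tx": -3, "ty": -1.2, "tz": 0.5, "wx": 0, "wy": 0, "wz": -5},
    {"tx": -7.5, "ty": -3, "tz": 1.5, "wx": 0, "wy": 0, "wz": -12},
    {"tx": -12, "ty": -4.8, "tz": 2.5, "wx": 0, "wy": 0, "wz": -20},
    {"tx": -16.5, "ty": -6.6, "tz": 3.5, "wx": 0, "wy": 0, "wz": -28},
    {"tx": -21, "ty": -8.4, "tz": 4.5, "wx": 0, "wy": 0, "wz": -36},
    {"tx": -25.5, "ty": -10.2, "tz": 5.5, "wx": 0, "wy": 0, "wz": -39.8},
    {"tx": -30, "ty": -12, "tz": 6.5, "wx": 0, "wy": 0, "wz": -39.8},
    {"tx": -34.5, "ty": -13.8, "tz": 7.5, "wx": 0, "wy": 0, "wz": -39.8},
    {"tx": -39, "ty": -15.6, "tz": 8.5, "wx": 0, "wy": 0, "wz": -39.8},
    {"tx": -43.5, "ty": -17.4, "tz": 9.5, "wx": 0, "wy": 0, "wz": -39.8},
    {"tx": -47.5, "ty": -19, "tz": 10.2, "wx": 0, "wy": 0, "wz": -39.8},
    {"tx": -49.7, "ty": -19.8, "tz": 10.5, "wx": 0, "wy": 0, "wz": -39.8}
  ],
  "claw": 0,
  "squeeze": 40
}}

```text
t: 2.9
eef_pos: [0.5782, 0.0728, 0.2987]
ee_rot: [[-0.962, -0.273, -0.001], [-0.273, 0.962, -0.0], [0.001, -0.0, -1.0]]
force: [0.7, 1.1, 0.4]
gripper_width: 0.0852
```

```bash
python3 - <<'E'
from h import *
plan(.576,.0754,.226,106)
snap('wrist','w2')
E
```

```text
{'t': 2.9, 'd': [0.13, 0.31, 7.27], 'w': 0.0852, 'pos': [0.5782, 0.0728, 0.2987], 'F': [0.7, 1.1, 0.4], 'rv': [-0.02, -0.04, -0.13]}
```

View pics/w2.png

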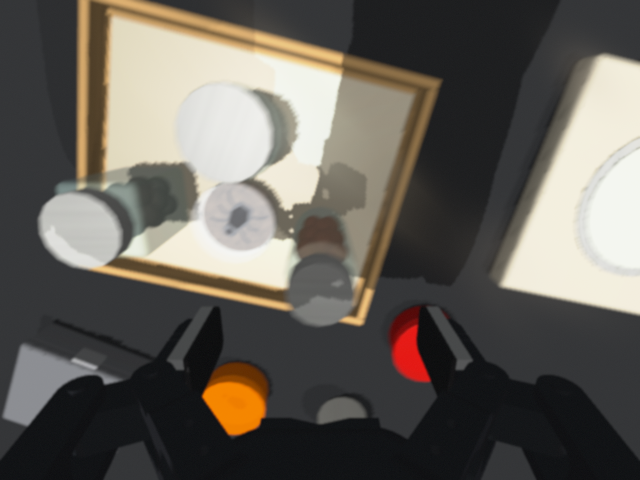

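The tall jar at (320,290) is centred between the fingers, and the square jar's faces line up with the picture axes. Going down.

Call:
{"op": "move_arm", "data": {
  "increments": [
    {"tx": 0, "ty": 0.1, "tz": 1, "wx": 0, "wy": 0, "wz": 0},
    {"tx": 0, "ty": 0.1, "tz": 2.5, "wx": 0, "wy": 0, "wz": 0},
    {"tx": 0, "ty": 0.1, "tz": 4, "wx": 0, "wy": 0, "wz": 0},
    {"tx": 0, "ty": 0.1, "tz": 5.5, "wx": 0, "wy": 0, "wz": 0},
    {"tx": 0, "ty": 0.1, "tz": 6.7, "wx": 0, "wy": 0, "wz": 0},
    {"tx": 0, "ty": 0.1, "tz": 7.2, "wx": 0, "wy": 0, "wz": 0},
    {"tx": 0, "ty": 0.1, "tz": 7.2, "wx": 0, "wy": 0, "wz": 0}
  ]
}}

```text
t: 3.65
eef_pos: [0.5759, 0.0768, 0.2272]
ee_rot: [[-0.961, -0.276, -0.001], [-0.276, 0.961, -0.0], [0.001, 0.0, -1.0]]
force: [0.9, 0.8, -0.1]
gripper_width: 0.0855
```

```bash
python3 - <<'E'
from h import *
plan(.576,.0754,.226,106)
E
```

```text
{'t': 3.65, 'd': [0.03, -0.14, 0.12], 'w': 0.0855, 'pos': [0.5759, 0.0768, 0.2272], 'F': [0.9, 0.8, -0.1], 'rv': [0.01, -0.06, 0.0]}
```

Call:
{"op": "move_arm", "data": {
  "increments": [
    {"tx": 0, "ty": -0.1, "tz": 0, "wx": 0, "wy": 0, "wz": 0},
    {"tx": 0, "ty": -0.1, "tz": 0, "wx": 0, "wy": 0, "wz": 0},
    {"tx": 0, "ty": -0.1, "tz": 0, "wx": 0, "wy": 0, "wz": 0},
    {"tx": 0, "ty": -0.1, "tz": 0, "wx": 0, "wy": 0, "wz": 0},
    {"tx": 0, "ty": -0.1, "tz": 0, "wx": 0, "wy": 0, "wz": 0},
    {"tx": 0, "ty": -0.1, "tz": 0, "wx": 0, "wy": 0, "wz": 0},
    {"tx": 0, "ty": -0.1, "tz": 0, "wx": 0, "wy": 0, "wz": 0}
  ],
  "claw": 255,
  "squeeze": 40
}}

```text
t: 4.35
eef_pos: [0.5769, 0.0755, 0.2284]
ee_rot: [[-0.961, -0.275, 0.001], [-0.275, 0.961, -0.0], [-0.001, -0.0, -1.0]]
force: [-0.8, -1.3, 5.4]
gripper_width: 0.0411
```

```bash
python3 - <<'E'
from h import *
plan(.576,.0754,.346,106)
E
```

```text
{'t': 4.35, 'd': [0.08, 0.01, -11.76], 'w': 0.0411, 'pos': [0.5769, 0.0755, 0.2284], 'F': [-0.8, -1.3, 5.4], 'rv': [-0.02, 0.07, -0.03]}
```

Call:
{"op": "move_arm", "data": {
  "increments": [
    {"tx": 0, "ty": 0, "tz": -0.5, "wx": 0, "wy": 0, "wz": 0},
    {"tx": 0, "ty": 0, "tz": -1.5, "wx": 0, "wy": 0, "wz": 0},
    {"tx": 0, "ty": 0, "tz": -3, "wx": 0, "wy": 0, "wz": 0},
    {"tx": 0, "ty": 0, "tz": -5, "wx": 0, "wy": 0, "wz": 0},
    {"tx": 0, "ty": 0, "tz": -7, "wx": 0, "wy": 0, "wz": 0},
    {"tx": 0, "ty": 0, "tz": -9, "wx": 0, "wy": 0, "wz": 0},
    {"tx": 0, "ty": 0, "tz": -11, "wx": 0, "wy": 0, "wz": 0},
    {"tx": 0, "ty": 0, "tz": -12.5, "wx": 0, "wy": 0, "wz": 0},
    {"tx": 0, "ty": 0, "tz": -13, "wx": 0, "wy": 0, "wz": 0}
  ]
}}

```text
t: 5.25
eef_pos: [0.5769, 0.0756, 0.36]
ee_rot: [[-0.961, -0.275, 0.003], [-0.275, 0.961, 0.0], [-0.003, -0.0, -1.0]]
force: [0.1, 0.2, -1.4]
gripper_width: 0.0408
```

```bash
python3 - <<'E'
from h import *
snap('scene','s1')
plan(.6002,-.313,.356,106)
E
```

```text
{'t': 5.3, 'd': [8.45, -38.0, 0.36], 'w': 0.0411, 'pos': [0.5769, 0.0755, 0.3597], 'F': [-0.0, 0.2, -0.4], 'rv': [-0.02, 0.14, -0.03]}
```

View pics/s1.png

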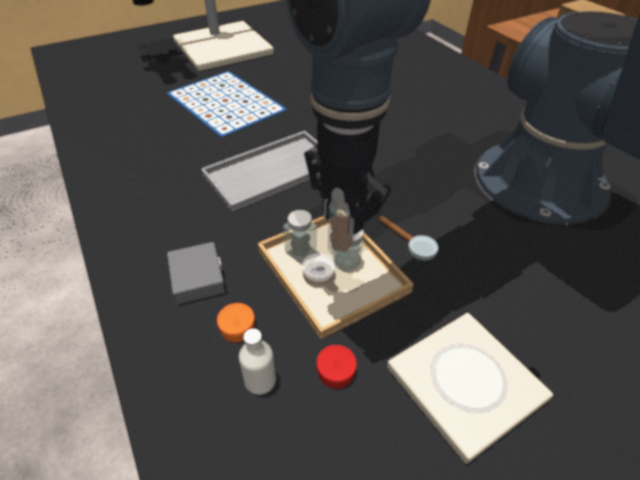

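The tall jar is held upright at (342,222), and the pot (319,270) and the other jars are undisturbed. Carrying it to the far slot.

Call:
{"op": "move_arm", "data": {
  "increments": [
    {"tx": 0.2, "ty": -1, "tz": 0, "wx": 0, "wy": 0, "wz": 0},
    {"tx": 0.7, "ty": -3, "tz": 0, "wx": 0, "wy": 0, "wz": 0},
    {"tx": 1.4, "ty": -6.5, "tz": 0, "wx": 0, "wy": 0, "wz": 0},
    {"tx": 2.3, "ty": -10.5, "tz": 0, "wx": 0, "wy": 0, "wz": 0},
    {"tx": 3.2, "ty": -14.5, "tz": 0, "wx": 0, "wy": 0, "wz": 0},
    {"tx": 4.1, "ty": -18.5, "tz": 0, "wx": 0, "wy": 0, "wz": 0},
    {"tx": 5, "ty": -22.5, "tz": 0, "wx": 0, "wy": 0, "wz": 0},
    {"tx": 5.9, "ty": -26.5, "tz": 0, "wx": 0, "wy": 0, "wz": 0},
    {"tx": 6.8, "ty": -30.5, "tz": 0.5, "wx": 0, "wy": 0, "wz": 0},
    {"tx": 7.7, "ty": -34.5, "tz": 1.5, "wx": 0, "wy": 0, "wz": 0},
    {"tx": 8.3, "ty": -37, "tz": 3, "wx": 0, "wy": 0, "wz": 0},
    {"tx": 8.5, "ty": -38, "tz": 5, "wx": 0, "wy": 0, "wz": 0}
  ]
}}

```text
t: 6.5
eef_pos: [0.5986, -0.3166, 0.3062]
ee_rot: [[-0.962, -0.273, -0.001], [-0.273, 0.962, -0.0], [0.001, -0.0, -1.0]]
force: [0.7, 1.3, -1.9]
gripper_width: 0.0408
```

```bash
python3 - <<'E'
from h import *
plan(.6002,-.313,.2284-.002,106)
E
```

```text
{'t': 6.5, 'd': [-0.25, 0.31, 7.98], 'w': 0.0408, 'pos': [0.5986, -0.3166, 0.3062], 'F': [0.7, 1.3, -1.9], 'rv': [-0.01, -0.04, -0.18]}
```

Call:
{"op": "move_arm", "data": {
  "increments": [
    {"tx": 0, "ty": 0, "tz": 1.5, "wx": 0, "wy": 0, "wz": 0},
    {"tx": 0, "ty": 0, "tz": 3, "wx": 0, "wy": 0, "wz": 0},
    {"tx": 0, "ty": 0, "tz": 4.5, "wx": 0, "wy": 0, "wz": 0},
    {"tx": 0, "ty": 0, "tz": 5.8, "wx": 0, "wy": 0, "wz": 0},
    {"tx": 0, "ty": 0, "tz": 6.8, "wx": 0, "wy": 0, "wz": 0},
    {"tx": 0, "ty": 0, "tz": 7.3, "wx": 0, "wy": 0, "wz": 0},
    {"tx": 0, "ty": 0, "tz": 7.6, "wx": 0, "wy": 0, "wz": 0},
    {"tx": 0, "ty": 0, "tz": 7.8, "wx": 0, "wy": 0, "wz": 0},
    {"tx": 0, "ty": 0, "tz": 8, "wx": 0, "wy": 0, "wz": 0},
    {"tx": 0, "ty": 0, "tz": 8, "wx": 0, "wy": 0, "wz": 0}
  ]
}}

```text
t: 7.5
eef_pos: [0.5996, -0.3132, 0.2278]
ee_rot: [[-0.961, -0.275, 0.0], [-0.275, 0.961, -0.0], [-0.0, -0.0, -1.0]]
force: [0.2, 0.2, -1.1]
gripper_width: 0.0409
```

```bash
python3 - <<'E'
from h import *
plan(.6002,-.313,.2284-.002,106)
E
```

```text
{'t': 7.5, 'd': [-0.07, 0.0, 0.14], 'w': 0.0409, 'pos': [0.5996, -0.3132, 0.2278], 'F': [0.2, 0.2, -1.1], 'rv': [-0.01, 0.01, -0.02]}
```

Call:
{"op": "move_arm", "data": {
  "increments": [
    {"tx": 0, "ty": 0, "tz": 0.1, "wx": 0, "wy": 0, "wz": 0},
    {"tx": 0, "ty": 0, "tz": 0.2, "wx": 0, "wy": 0, "wz": 0},
    {"tx": 0, "ty": 0, "tz": 0.25, "wx": 0, "wy": 0, "wz": 0}
  ]
}}

```text
t: 7.8
eef_pos: [0.5997, -0.3133, 0.2264]
ee_rot: [[-0.961, -0.275, 0.001], [-0.275, 0.961, -0.001], [-0.001, -0.001, -1.0]]
force: [-3.7, 1.8, 15.0]
gripper_width: 0.0411
```

In contact with the tray floor (15 N). Releasing.

Call:
{"op": "move_arm", "data": {
  "increments": [
    {"tx": 0, "ty": 0, "tz": -0.1, "wx": 0, "wy": 0, "wz": 0},
    {"tx": 0, "ty": 0, "tz": -0.1, "wx": 0, "wy": 0, "wz": 0},
    {"tx": 0, "ty": 0, "tz": -0.1, "wx": 0, "wy": 0, "wz": 0},
    {"tx": 0, "ty": 0, "tz": -0.1, "wx": 0, "wy": 0, "wz": 0},
    {"tx": 0, "ty": 0, "tz": -0.1, "wx": 0, "wy": 0, "wz": 0}
  ],
  "claw": 0
}}

```text
t: 8.3
eef_pos: [0.5995, -0.3132, 0.2261]
ee_rot: [[-0.961, -0.275, -0.0], [-0.275, 0.961, 0.0], [0.0, 0.0, -1.0]]
force: [-0.3, -0.6, 0.8]
gripper_width: 0.0856
```

Call:
{"op": "move_arm", "data": {
  "increments": [
    {"tx": 0, "ty": 0, "tz": -1, "wx": 0, "wy": 0, "wz": 0},
    {"tx": 0, "ty": 0, "tz": -4, "wx": 0, "wy": 0, "wz": 0},
    {"tx": 0, "ty": 0, "tz": -8, "wx": 0, "wy": 0, "wz": 0},
    {"tx": 0, "ty": 0, "tz": -11, "wx": 0, "wy": 0, "wz": 0},
    {"tx": 0, "ty": 0, "tz": -12, "wx": 0, "wy": 0, "wz": 0}
  ]
}}

```text
t: 8.8
eef_pos: [0.5999, -0.3134, 0.3507]
ee_rot: [[-0.961, -0.275, 0.005], [-0.275, 0.961, -0.002], [-0.004, -0.004, -1.0]]
force: [0.7, -0.8, 0.4]
gripper_width: 0.0856
```

```bash
python3 - <<'E'
from h import *
snap('wrist','w3');snap('top','top1')
plan(.5826,-.0532,.30,106)
E
```

```text
{'t': 8.9, 'd': [-5.5, 25.5, 4.78], 'w': 0.0849, 'pos': [0.5998, -0.3134, 0.3482], 'F': [0.3, 0.4, -0.7], 'rv': [-0.12, 0.13, -0.02]}
```

View pics/w3.png

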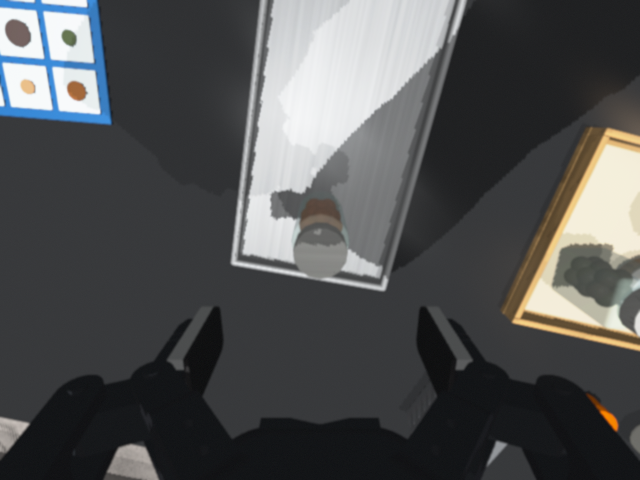

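The tall jar stands upright at the far end of the steel tray, at (320,245). Next is the square jar.

Call:
{"op": "move_arm", "data": {
  "increments": [
    {"tx": -0.5, "ty": 2, "tz": 0.3, "wx": 0, "wy": 0, "wz": 0},
    {"tx": -1.5, "ty": 6.5, "tz": 0.8, "wx": 0, "wy": 0, "wz": 0},
    {"tx": -2.5, "ty": 11, "tz": 1.5, "wx": 0, "wy": 0, "wz": 0},
    {"tx": -3.4, "ty": 15.5, "tz": 2.5, "wx": 0, "wy": 0, "wz": 0},
    {"tx": -4.4, "ty": 20, "tz": 3.5, "wx": 0, "wy": 0, "wz": 0},
    {"tx": -5.1, "ty": 23.7, "tz": 4.3, "wx": 0, "wy": 0, "wz": 0},
    {"tx": -5.5, "ty": 25.5, "tz": 4.8, "wx": 0, "wy": 0, "wz": 0},
    {"tx": -5.5, "ty": 25.5, "tz": 4.8, "wx": 0, "wy": 0, "wz": 0}
  ]
}}

```text
t: 9.7
eef_pos: [0.5812, -0.0505, 0.2962]
ee_rot: [[-0.961, -0.278, -0.003], [-0.278, 0.961, 0.001], [0.003, 0.002, -1.0]]
force: [-0.0, -0.2, 0.4]
gripper_width: 0.0852
```

```bash
python3 - <<'E'
from h import *
snap('wrist','w4')
plan(.5826,-.0532,.214,106)
E
```

```text
{'t': 9.75, 'd': [-0.08, -0.15, 8.29], 'w': 0.0851, 'pos': [0.5816, -0.052, 0.2969], 'F': [0.1, -0.5, -0.1], 'rv': [0.04, -0.13, 0.09]}
```

View pics/w4.png

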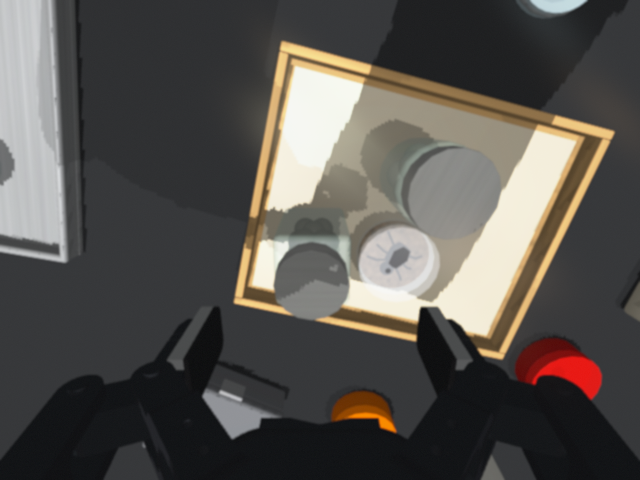

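The square jar's cap is at (312,282), roughly between the fingers, and its sides are parallel to the pads. Going down.

Call:
{"op": "move_arm", "data": {
  "increments": [
    {"tx": 0, "ty": -0.1, "tz": 1, "wx": 0, "wy": 0, "wz": 0},
    {"tx": 0, "ty": -0.1, "tz": 2.5, "wx": 0, "wy": 0, "wz": 0},
    {"tx": 0, "ty": -0.1, "tz": 4.5, "wx": 0, "wy": 0, "wz": 0},
    {"tx": 0, "ty": -0.1, "tz": 6.5, "wx": 0, "wy": 0, "wz": 0},
    {"tx": 0, "ty": -0.1, "tz": 7.8, "wx": 0, "wy": 0, "wz": 0},
    {"tx": 0, "ty": -0.1, "tz": 8.2, "wx": 0, "wy": 0, "wz": 0},
    {"tx": 0, "ty": -0.1, "tz": 8.2, "wx": 0, "wy": 0, "wz": 0}
  ]
}}

```text
t: 10.45
eef_pos: [0.5824, -0.0544, 0.2158]
ee_rot: [[-0.962, -0.275, -0.001], [-0.275, 0.962, 0.0], [0.001, 0.0, -1.0]]
force: [0.2, 0.9, -0.0]
gripper_width: 0.085
```

Call:
{"op": "move_arm", "data": {
  "increments": [
    {"tx": 0, "ty": 0, "tz": 0, "wx": 0, "wy": 0, "wz": 0},
    {"tx": 0, "ty": 0, "tz": 0, "wx": 0, "wy": 0, "wz": 0},
    {"tx": 0, "ty": 0, "tz": 0, "wx": 0, "wy": 0, "wz": 0},
    {"tx": 0, "ty": 0, "tz": 0, "wx": 0, "wy": 0, "wz": 0},
    {"tx": 0, "ty": 0, "tz": 0, "wx": 0, "wy": 0, "wz": 0},
    {"tx": 0, "ty": 0, "tz": 0, "wx": 0, "wy": 0, "wz": 0}
  ],
  "claw": 255,
  "squeeze": 40
}}

```text
t: 11.05
eef_pos: [0.5828, -0.0539, 0.217]
ee_rot: [[-0.961, -0.275, 0.001], [-0.275, 0.961, -0.0], [-0.001, -0.001, -1.0]]
force: [-1.2, -0.5, 5.5]
gripper_width: 0.0454
```

```bash
python3 - <<'E'
from h import *
plan(.5826,-.0532,.304,106)
E
```

```text
{'t': 11.05, 'd': [-0.01, 0.07, -8.7], 'w': 0.0454, 'pos': [0.5828, -0.0539, 0.217], 'F': [-1.2, -0.5, 5.5], 'rv': [-0.04, 0.07, -0.02]}
```

Call:
{"op": "move_arm", "data": {
  "increments": [
    {"tx": 0, "ty": 0, "tz": -0.5, "wx": 0, "wy": 0, "wz": 0},
    {"tx": 0, "ty": 0, "tz": -1.5, "wx": 0, "wy": 0, "wz": 0},
    {"tx": 0, "ty": 0, "tz": -3, "wx": 0, "wy": 0, "wz": 0},
    {"tx": 0, "ty": 0, "tz": -5, "wx": 0, "wy": 0, "wz": 0},
    {"tx": 0, "ty": 0, "tz": -7, "wx": 0, "wy": 0, "wz": 0},
    {"tx": 0, "ty": 0, "tz": -8.5, "wx": 0, "wy": 0, "wz": 0},
    {"tx": 0, "ty": 0, "tz": -9, "wx": 0, "wy": 0, "wz": 0}
  ]
}}

```text
t: 11.75
eef_pos: [0.5828, -0.0539, 0.3085]
ee_rot: [[-0.961, -0.275, 0.003], [-0.275, 0.961, -0.0], [-0.003, -0.001, -1.0]]
force: [0.3, 0.0, -2.2]
gripper_width: 0.0453
```

```bash
python3 - <<'E'
from h import *
plan(.5205,-.3201,.30,106)
E
```

```text
{'t': 11.75, 'd': [13.32, -23.87, 0.84], 'w': 0.0453, 'pos': [0.5828, -0.0539, 0.3085], 'F': [0.3, 0.0, -2.2], 'rv': [-0.06, 0.15, -0.02]}
```

Call:
{"op": "move_arm", "data": {
  "increments": [
    {"tx": 0.5, "ty": -0.8, "tz": 0, "wx": 0, "wy": 0, "wz": 0},
    {"tx": 1.5, "ty": -2.7, "tz": 0, "wx": 0, "wy": 0, "wz": 0},
    {"tx": 3.2, "ty": -5.8, "tz": 0, "wx": 0, "wy": 0, "wz": 0},
    {"tx": 5, "ty": -9, "tz": 0, "wx": 0, "wy": 0, "wz": 0},
    {"tx": 6.8, "ty": -12.2, "tz": 0, "wx": 0, "wy": 0, "wz": 0},
    {"tx": 8.6, "ty": -15.4, "tz": 0, "wx": 0, "wy": 0, "wz": 0},
    {"tx": 10.4, "ty": -18.6, "tz": 0, "wx": 0, "wy": 0, "wz": 0},
    {"tx": 12, "ty": -21.5, "tz": 0.3, "wx": 0, "wy": 0, "wz": 0},
    {"tx": 13, "ty": -23.3, "tz": 0.8, "wx": 0, "wy": 0, "wz": 0},
    {"tx": 13.3, "ty": -23.9, "tz": 1.8, "wx": 0, "wy": 0, "wz": 0},
    {"tx": 13.3, "ty": -23.9, "tz": 3, "wx": 0, "wy": 0, "wz": 0}
  ]
}}

```text
t: 12.85
eef_pos: [0.5198, -0.321, 0.2749]
ee_rot: [[-0.962, -0.274, -0.001], [-0.274, 0.962, 0.0], [0.0, 0.001, -1.0]]
force: [-0.5, 0.4, -2.4]
gripper_width: 0.0455
```

```bash
python3 - <<'E'
from h import *
plan(.5205,-.3201,.215,106)
E
```

```text
{'t': 12.85, 'd': [-0.09, 0.07, 5.99], 'w': 0.0455, 'pos': [0.5198, -0.321, 0.2749], 'F': [-0.5, 0.4, -2.4], 'rv': [0.03, -0.02, -0.11]}
```

Call:
{"op": "move_arm", "data": {
  "increments": [
    {"tx": 0, "ty": 0, "tz": 1.2, "wx": 0, "wy": 0, "wz": 0},
    {"tx": 0, "ty": 0, "tz": 2.7, "wx": 0, "wy": 0, "wz": 0},
    {"tx": 0, "ty": 0, "tz": 4.2, "wx": 0, "wy": 0, "wz": 0},
    {"tx": 0, "ty": 0, "tz": 5.2, "wx": 0, "wy": 0, "wz": 0},
    {"tx": 0, "ty": 0, "tz": 5.6, "wx": 0, "wy": 0, "wz": 0},
    {"tx": 0, "ty": 0, "tz": 5.8, "wx": 0, "wy": 0, "wz": 0},
    {"tx": 0, "ty": 0, "tz": 6, "wx": 0, "wy": 0, "wz": 0},
    {"tx": 0, "ty": 0, "tz": 6.1, "wx": 0, "wy": 0, "wz": 0},
    {"tx": 0, "ty": 0, "tz": 6.1, "wx": 0, "wy": 0, "wz": 0}
  ]
}}

```text
t: 13.75
eef_pos: [0.5205, -0.3203, 0.2155]
ee_rot: [[-0.961, -0.275, 0.0], [-0.275, 0.961, -0.0], [-0.0, -0.0, -1.0]]
force: [-0.0, 1.1, -1.7]
gripper_width: 0.0452
```

Call:
{"op": "move_arm", "data": {
  "increments": [
    {"tx": 0, "ty": 0, "tz": 0.1, "wx": 0, "wy": 0, "wz": 0},
    {"tx": 0, "ty": 0, "tz": 0.2, "wx": 0, "wy": 0, "wz": 0},
    {"tx": 0, "ty": 0, "tz": 0.2, "wx": 0, "wy": 0, "wz": 0}
  ]
}}

```text
t: 14.05
eef_pos: [0.5205, -0.3204, 0.215]
ee_rot: [[-0.961, -0.275, 0.001], [-0.275, 0.961, -0.001], [-0.001, -0.001, -1.0]]
force: [-8.4, 3.7, 21.2]
gripper_width: 0.0455
```

The square jar is in contact. Releasing and rising.

Call:
{"op": "move_arm", "data": {
  "increments": [
    {"tx": 0, "ty": 0, "tz": -0.1, "wx": 0, "wy": 0, "wz": 0},
    {"tx": 0, "ty": 0, "tz": -0.1, "wx": 0, "wy": 0, "wz": 0},
    {"tx": 0, "ty": 0, "tz": -0.1, "wx": 0, "wy": 0, "wz": 0},
    {"tx": 0, "ty": 0, "tz": -0.1, "wx": 0, "wy": 0, "wz": 0},
    {"tx": 0, "ty": 0, "tz": -0.1, "wx": 0, "wy": 0, "wz": 0}
  ],
  "claw": 0
}}

```text
t: 14.55
eef_pos: [0.5204, -0.3203, 0.2141]
ee_rot: [[-0.961, -0.275, -0.0], [-0.275, 0.961, 0.0], [0.0, 0.0, -1.0]]
force: [-0.1, -0.4, 0.4]
gripper_width: 0.0852
```

Call:
{"op": "move_arm", "data": {
  "increments": [
    {"tx": 0, "ty": 0, "tz": -1, "wx": 0, "wy": 0, "wz": 0},
    {"tx": 0, "ty": 0, "tz": -4, "wx": 0, "wy": 0, "wz": 0},
    {"tx": 0, "ty": 0, "tz": -8, "wx": 0, "wy": 0, "wz": 0},
    {"tx": 0, "ty": 0, "tz": -10, "wx": 0, "wy": 0, "wz": 0},
    {"tx": 0, "ty": 0, "tz": -10, "wx": 0, "wy": 0, "wz": 0}
  ]
}}

```text
t: 15.05
eef_pos: [0.5211, -0.3207, 0.3183]
ee_rot: [[-0.961, -0.275, 0.005], [-0.275, 0.961, -0.003], [-0.004, -0.004, -1.0]]
force: [0.6, -0.2, -0.1]
gripper_width: 0.0853
```

```bash
python3 - <<'E'
from h import *
snap('wrist','w5')
plan(.5156,.0067,.28,106)
E
```

```text
{'t': 15.1, 'd': [-8.5, 31.6, 3.56], 'w': 0.0855, 'pos': [0.5208, -0.3205, 0.3161], 'F': [0.1, 0.6, 0.2], 'rv': [-0.13, 0.12, -0.02]}
```

View pics/w5.png

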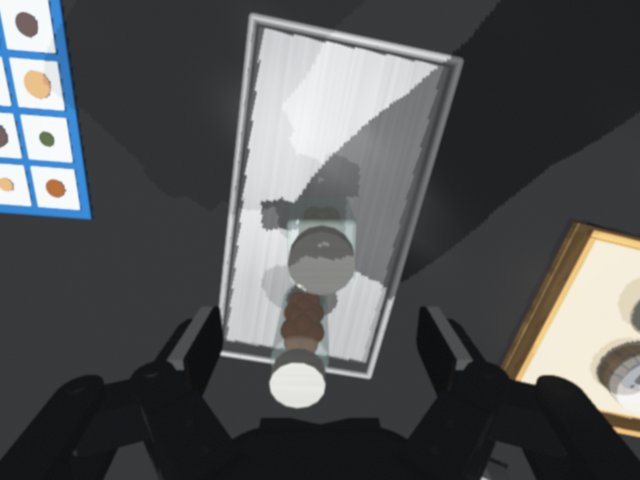

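Square jar at (322,258) and tall jar at (297,350) both stand in the steel tray. Next is the wide jar.

Call:
{"op": "move_arm", "data": {
  "increments": [
    {"tx": -0.5, "ty": 2, "tz": 0.3, "wx": 0, "wy": 0, "wz": 0},
    {"tx": -1.7, "ty": 6.5, "tz": 0.7, "wx": 0, "wy": 0, "wz": 0},
    {"tx": -3, "ty": 11, "tz": 1.2, "wx": 0, "wy": 0, "wz": 0},
    {"tx": -4.2, "ty": 15.5, "tz": 1.7, "wx": 0, "wy": 0, "wz": 0},
    {"tx": -5.4, "ty": 20, "tz": 2.2, "wx": 0, "wy": 0, "wz": 0},
    {"tx": -6.6, "ty": 24.5, "tz": 2.7, "wx": 0, "wy": 0, "wz": 0},
    {"tx": -7.8, "ty": 29, "tz": 3.2, "wx": 0, "wy": 0, "wz": 0},
    {"tx": -8.4, "ty": 31.2, "tz": 3.5, "wx": 0, "wy": 0, "wz": 0},
    {"tx": -8.5, "ty": 31.6, "tz": 3.5, "wx": 0, "wy": 0, "wz": 0},
    {"tx": -8.5, "ty": 31.6, "tz": 3.5, "wx": 0, "wy": 0, "wz": 0}
  ]
}}

```text
t: 16.1
eef_pos: [0.5148, 0.0073, 0.2787]
ee_rot: [[-0.961, -0.277, -0.001], [-0.277, 0.961, -0.0], [0.001, 0.0, -1.0]]
force: [-1.5, -0.7, -1.0]
gripper_width: 0.0853
```

```bash
python3 - <<'E'
from h import *
snap('wrist','w6')
plan(.5156,.0067,.203,106)
E
```

```text
{'t': 16.15, 'd': [-0.07, -0.0, 7.59], 'w': 0.0853, 'pos': [0.515, 0.0066, 0.2789], 'F': [0.7, -1.0, 0.5], 'rv': [-0.0, -0.04, -0.01]}
```

View pics/w6.png

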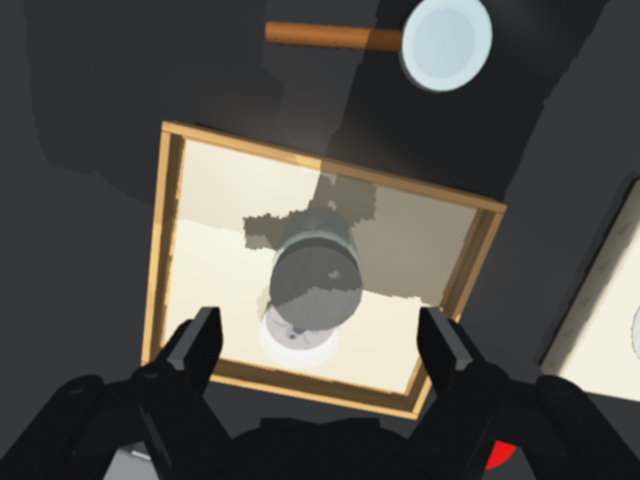

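The wide jar's cap at (316,284) is centred between the fingers. Going down and gripping.

Call:
{"op": "move_arm", "data": {
  "increments": [
    {"tx": -0.1, "ty": 0, "tz": 1, "wx": 0, "wy": 0, "wz": 0},
    {"tx": -0.1, "ty": 0, "tz": 2.5, "wx": 0, "wy": 0, "wz": 0},
    {"tx": -0.1, "ty": 0, "tz": 4.2, "wx": 0, "wy": 0, "wz": 0},
    {"tx": -0.1, "ty": 0, "tz": 6, "wx": 0, "wy": 0, "wz": 0},
    {"tx": -0.1, "ty": 0, "tz": 7.2, "wx": 0, "wy": 0, "wz": 0},
    {"tx": -0.1, "ty": 0, "tz": 7.6, "wx": 0, "wy": 0, "wz": 0},
    {"tx": -0.1, "ty": 0, "tz": 7.6, "wx": 0, "wy": 0, "wz": 0}
  ]
}}

```text
t: 16.85
eef_pos: [0.516, 0.0068, 0.2028]
ee_rot: [[-0.962, -0.275, -0.001], [-0.275, 0.962, -0.0], [0.001, 0.0, -1.0]]
force: [-0.4, 0.4, -0.6]
gripper_width: 0.085
```

Call:
{"op": "move_arm", "data": {
  "increments": [
    {"tx": 0, "ty": 0, "tz": 0, "wx": 0, "wy": 0, "wz": 0},
    {"tx": 0, "ty": 0, "tz": 0, "wx": 0, "wy": 0, "wz": 0},
    {"tx": 0, "ty": 0, "tz": 0, "wx": 0, "wy": 0, "wz": 0},
    {"tx": 0, "ty": 0, "tz": 0, "wx": 0, "wy": 0, "wz": 0},
    {"tx": 0, "ty": 0, "tz": 0, "wx": 0, "wy": 0, "wz": 0},
    {"tx": 0, "ty": 0, "tz": 0, "wx": 0, "wy": 0, "wz": 0}
  ],
  "claw": 255,
  "squeeze": 40
}}

```text
t: 17.45
eef_pos: [0.5164, 0.0072, 0.2041]
ee_rot: [[-0.961, -0.275, 0.001], [-0.275, 0.961, -0.0], [-0.001, -0.001, -1.0]]
force: [-1.7, -2.0, 8.1]
gripper_width: 0.0528
```

```bash
python3 - <<'E'
from h import *
plan(.5156,.0067,.28,106)
E
```

```text
{'t': 17.45, 'd': [0.08, -0.03, -7.59], 'w': 0.0528, 'pos': [0.5164, 0.0072, 0.2041], 'F': [-1.7, -2.0, 8.1], 'rv': [-0.04, 0.08, -0.02]}
```

Call:
{"op": "move_arm", "data": {
  "increments": [
    {"tx": 0, "ty": 0, "tz": -0.5, "wx": 0, "wy": 0, "wz": 0},
    {"tx": 0, "ty": 0, "tz": -1.5, "wx": 0, "wy": 0, "wz": 0},
    {"tx": 0, "ty": 0, "tz": -3, "wx": 0, "wy": 0, "wz": 0},
    {"tx": 0, "ty": 0, "tz": -5, "wx": 0, "wy": 0, "wz": 0},
    {"tx": 0, "ty": 0, "tz": -7, "wx": 0, "wy": 0, "wz": 0},
    {"tx": 0, "ty": 0, "tz": -8, "wx": 0, "wy": 0, "wz": 0},
    {"tx": 0, "ty": 0, "tz": -8, "wx": 0, "wy": 0, "wz": 0}
  ]
}}

```text
t: 18.15
eef_pos: [0.5166, 0.0072, 0.2847]
ee_rot: [[-0.961, -0.275, 0.003], [-0.275, 0.961, 0.0], [-0.003, -0.001, -1.0]]
force: [0.8, 0.0, -2.8]
gripper_width: 0.0529
```

```bash
python3 - <<'E'
from h import *
plan(.4408,-.327,.28,106)
E
```

```text
{'t': 18.15, 'd': [16.49, -30.05, 0.45], 'w': 0.0529, 'pos': [0.5166, 0.0072, 0.2847], 'F': [0.8, 0.0, -2.8], 'rv': [-0.04, 0.15, -0.02]}
```

Call:
{"op": "move_arm", "data": {
  "increments": [
    {"tx": 0.5, "ty": -0.9, "tz": 0, "wx": 0, "wy": 0, "wz": 0},
    {"tx": 1.5, "ty": -2.8, "tz": 0, "wx": 0, "wy": 0, "wz": 0},
    {"tx": 3.3, "ty": -6, "tz": 0, "wx": 0, "wy": 0, "wz": 0},
    {"tx": 5.2, "ty": -9.5, "tz": 0, "wx": 0, "wy": 0, "wz": 0},
    {"tx": 7.1, "ty": -13, "tz": 0, "wx": 0, "wy": 0, "wz": 0},
    {"tx": 9, "ty": -16.5, "tz": 0, "wx": 0, "wy": 0, "wz": 0},
    {"tx": 10.9, "ty": -20, "tz": 0, "wx": 0, "wy": 0, "wz": 0},
    {"tx": 12.8, "ty": -23.5, "tz": 0, "wx": 0, "wy": 0, "wz": 0},
    {"tx": 14.6, "ty": -26.8, "tz": 0.3, "wx": 0, "wy": 0, "wz": 0},
    {"tx": 16, "ty": -29.2, "tz": 0.6, "wx": 0, "wy": 0, "wz": 0},
    {"tx": 16.5, "ty": -30, "tz": 1.2, "wx": 0, "wy": 0, "wz": 0},
    {"tx": 16.5, "ty": -30, "tz": 2, "wx": 0, "wy": 0, "wz": 0}
  ]
}}

```text
t: 19.35
eef_pos: [0.4391, -0.3276, 0.262]
ee_rot: [[-0.962, -0.273, -0.001], [-0.273, 0.962, 0.001], [0.001, 0.001, -1.0]]
force: [-0.0, 1.0, -1.7]
gripper_width: 0.053
```

```bash
python3 - <<'E'
from h import *
plan(.4408,-.327,.202,106)
E
```

```text
{'t': 19.35, 'd': [-0.18, 0.01, 6.0], 'w': 0.053, 'pos': [0.4391, -0.3276, 0.262], 'F': [-0.0, 1.0, -1.7], 'rv': [0.05, -0.04, -0.14]}
```

Call:
{"op": "move_arm", "data": {
  "increments": [
    {"tx": 0, "ty": 0, "tz": 1.2, "wx": 0, "wy": 0, "wz": 0},
    {"tx": 0, "ty": 0, "tz": 2.7, "wx": 0, "wy": 0, "wz": 0},
    {"tx": 0, "ty": 0, "tz": 4.2, "wx": 0, "wy": 0, "wz": 0},
    {"tx": 0, "ty": 0, "tz": 5.2, "wx": 0, "wy": 0, "wz": 0},
    {"tx": 0, "ty": 0, "tz": 5.6, "wx": 0, "wy": 0, "wz": 0},
    {"tx": 0, "ty": 0, "tz": 5.8, "wx": 0, "wy": 0, "wz": 0},
    {"tx": 0, "ty": 0, "tz": 6, "wx": 0, "wy": 0, "wz": 0},
    {"tx": 0, "ty": 0, "tz": 6.1, "wx": 0, "wy": 0, "wz": 0},
    {"tx": 0, "ty": 0, "tz": 6.1, "wx": 0, "wy": 0, "wz": 0}
  ]
}}

```text
t: 20.25
eef_pos: [0.4401, -0.3267, 0.2024]
ee_rot: [[-0.961, -0.275, 0.0], [-0.275, 0.961, -0.0], [-0.0, -0.0, -1.0]]
force: [1.0, 0.1, -1.7]
gripper_width: 0.0528
```

Call:
{"op": "move_arm", "data": {
  "increments": [
    {"tx": 0, "ty": 0, "tz": 0.1, "wx": 0, "wy": 0, "wz": 0},
    {"tx": 0, "ty": 0, "tz": 0.15, "wx": 0, "wy": 0, "wz": 0},
    {"tx": 0, "ty": 0, "tz": 0.15, "wx": 0, "wy": 0, "wz": 0}
  ]
}}

```text
t: 20.55
eef_pos: [0.4401, -0.3267, 0.2021]
ee_rot: [[-0.961, -0.275, 0.001], [-0.275, 0.961, -0.001], [-0.001, -0.001, -1.0]]
force: [-6.6, 4.5, 20.0]
gripper_width: 0.0525
```

Call:
{"op": "move_arm", "data": {
  "increments": [
    {"tx": 0, "ty": 0, "tz": -0.1, "wx": 0, "wy": 0, "wz": 0},
    {"tx": 0, "ty": 0, "tz": -0.1, "wx": 0, "wy": 0, "wz": 0},
    {"tx": 0, "ty": 0, "tz": -0.1, "wx": 0, "wy": 0, "wz": 0},
    {"tx": 0, "ty": 0, "tz": -0.1, "wx": 0, "wy": 0, "wz": 0},
    {"tx": 0, "ty": 0, "tz": -0.1, "wx": 0, "wy": 0, "wz": 0}
  ],
  "claw": 0
}}

```text
t: 21.05
eef_pos: [0.44, -0.3266, 0.2016]
ee_rot: [[-0.961, -0.275, -0.0], [-0.275, 0.961, 0.0], [0.0, 0.0, -1.0]]
force: [1.0, 0.1, 0.3]
gripper_width: 0.0856
```

Call:
{"op": "move_arm", "data": {
  "increments": [
    {"tx": 0, "ty": 0, "tz": -1, "wx": 0, "wy": 0, "wz": 0},
    {"tx": 0, "ty": 0, "tz": -4, "wx": 0, "wy": 0, "wz": 0},
    {"tx": 0, "ty": 0, "tz": -8, "wx": 0, "wy": 0, "wz": 0},
    {"tx": 0, "ty": 0, "tz": -10, "wx": 0, "wy": 0, "wz": 0},
    {"tx": 0, "ty": 0, "tz": -10, "wx": 0, "wy": 0, "wz": 0}
  ]
}}

```text
t: 21.55
eef_pos: [0.4408, -0.3272, 0.3055]
ee_rot: [[-0.961, -0.275, 0.004], [-0.275, 0.961, -0.003], [-0.003, -0.004, -1.0]]
force: [0.5, -0.2, -0.3]
gripper_width: 0.0854
```

```bash
python3 - <<'E'
from h import *
snap('wrist','w7');snap('top','top2')
plan(.58,.0114,.28,106)
E
```

```text
{'t': 21.65, 'd': [-22.75, 28.65, 2.21], 'w': 0.0855, 'pos': [0.4401, -0.3266, 0.3022], 'F': [-0.8, 0.7, -0.6], 'rv': [-0.04, 0.03, -0.02]}
```

View pics/w7.png

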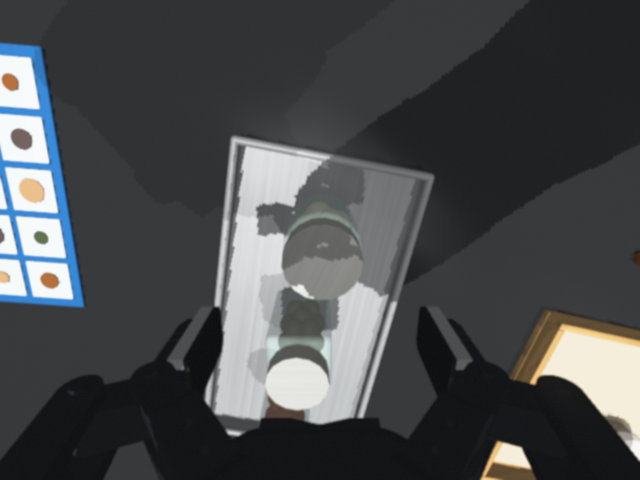

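View pics/top2.png

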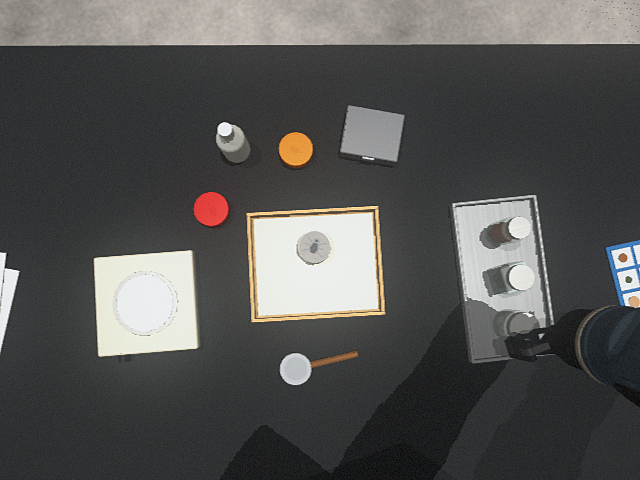

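All three jars stand in the steel tray, at (518,229), (518,277) and (520,325). The pot hasn't moved, at (314,247). I'm refining the pot position and moving over it.

Call:
{"op": "move_arm", "data": {
  "increments": [
    {"tx": -1.2, "ty": 1.5, "tz": 0, "wx": 0, "wy": 0, "wz": 0},
    {"tx": -4, "ty": 5, "tz": 0, "wx": 0, "wy": 0, "wz": 0},
    {"tx": -7, "ty": 8.8, "tz": 0, "wx": 0, "wy": 0, "wz": 0},
    {"tx": -10, "ty": 12.6, "tz": 0, "wx": 0, "wy": 0, "wz": 0},
    {"tx": -13, "ty": 16.4, "tz": 0.4, "wx": 0, "wy": 0, "wz": 0},
    {"tx": -16, "ty": 20.2, "tz": 0.8, "wx": 0, "wy": 0, "wz": 0},
    {"tx": -19, "ty": 24, "tz": 1.4, "wx": 0, "wy": 0, "wz": 0},
    {"tx": -21.5, "ty": 27.1, "tz": 2, "wx": 0, "wy": 0, "wz": 0},
    {"tx": -22.7, "ty": 28.6, "tz": 2.2, "wx": 0, "wy": 0, "wz": 0},
    {"tx": -22.7, "ty": 28.6, "tz": 2.2, "wx": 0, "wy": 0, "wz": 0}
  ]
}}

```text
t: 22.65
eef_pos: [0.5797, 0.0132, 0.278]
ee_rot: [[-0.961, -0.278, -0.003], [-0.278, 0.961, 0.0], [0.002, 0.001, -1.0]]
force: [-0.7, 0.4, 0.2]
gripper_width: 0.0854
```

```bash
python3 - <<'E'
from h import *
snap('wrist','w8')
W=cloud(load('top2'))
def cl(name,box,zlo,zhi):
    u0,v0,u1,v1=box; S=W[v0:v1,u0:u1].reshape(-1,3); S=S[np.isfinite(S[:,2])]; S=S[(S[:,2]>zlo)&(S[:,2]<zhi)]
    (c,rad)=cv2.minEnclosingCircle(S[:,:2].astype(np.float32)); print(name,len(S),S.mean(0).round(4),'mid',((S.min(0)+S.max(0))/2).round(4),'circ',np.round(c,4),round(rad,4))
cl('pot',(290,225,338,270),.029,.04)
cl('pot0',(290,225,338,270),.031,.036)
cl('tall',(500,210,540,250),.106,.12)
cl('sq',(495,258,540,300),.09,.103)
cl('wide',(490,300,545,345),.077,.09)
W=cloud(load('w8'))
cl('pot wrist',(200,200,420,400),.029,.038)
plan(.58,.0114,.19,106)
E
```

```text
pot 936 [0.5797 0.0115 0.0339] mid [0.5798 0.0109 0.0336] circ [0.5799 0.0112] 0.03
pot0 831 [0.5798 0.0115 0.0337] mid [0.5798 0.0109 0.0335] circ [0.5799 0.0112] 0.03
tall 408 [ 0.5982 -0.3123  0.1118] mid [ 0.598  -0.3128  0.111 ] circ [ 0.5982 -0.313 ] 0.0181
sq 548 [ 0.52   -0.3185  0.0959] mid [ 0.5201 -0.3188  0.0951] circ [ 0.5197 -0.3188] 0.0216
wide 520 [ 0.446  -0.3237  0.0837] mid [ 0.4419 -0.3262  0.0828] circ [ 0.439  -0.3261] 0.0259
pot wrist 5886 [0.5782 0.0085 0.0343] mid [0.5797 0.0089 0.0327] circ [0.5798 0.0088] 0.0303
{'t': 22.7, 'd': [-0.07, -0.06, 8.84], 'w': 0.0855, 'pos': [0.5793, 0.0118, 0.2784], 'F': [0.3, -0.0, 0.2], 'rv': [0.03, -0.13, 0.1]}
```

View pics/w8.png

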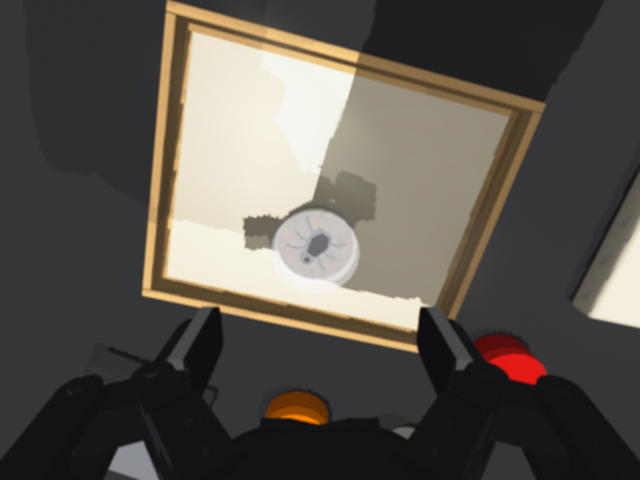

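```bash
python3 - <<'E'
from h import *
z=load('w8');W=cloud(z);R=np.array(r.sense()['ee_rot']);P=(W-r.sense()['eef_pos'])@R
for box in [(150,300,225,420),(415,300,490,420)]:
    S=P[box[1]:box[3],box[0]:box[2]].reshape(-1,3);S=S[np.isfinite(S[:,0])&(S[:,2]<.2)&(abs(S[:,0])<.03)]
    print(len(S),np.percentile(S,[0,1,50,99,100],axis=0).round(3).tolist())
E
```

```text
6053 [[-0.012, -0.057, 0.092], [-0.01, -0.056, 0.094], [0.011, -0.043, 0.124], [0.018, -0.027, 0.158], [0.019, -0.024, 0.161]]
6042 [[-0.012, 0.024, 0.093], [-0.01, 0.027, 0.094], [0.011, 0.043, 0.124], [0.018, 0.056, 0.158], [0.018, 0.056, 0.161]]
```

The open fingertips measure 160 mm ahead of the TCP. At 60 mm opening they should be at about 165 mm, so a TCP height of 0.177 is safe above the tray floor.

Call:
{"op": "move_arm", "data": {
  "increments": [
    {"tx": -0.05, "ty": -0.05, "tz": 1, "wx": 0, "wy": 0, "wz": 0},
    {"tx": -0.05, "ty": -0.05, "tz": 3, "wx": 0, "wy": 0, "wz": 0},
    {"tx": -0.05, "ty": -0.05, "tz": 5, "wx": 0, "wy": 0, "wz": 0},
    {"tx": -0.05, "ty": -0.05, "tz": 7, "wx": 0, "wy": 0, "wz": 0},
    {"tx": -0.05, "ty": -0.05, "tz": 8.5, "wx": 0, "wy": 0, "wz": 0},
    {"tx": -0.05, "ty": -0.05, "tz": 9.4, "wx": 0, "wy": 0, "wz": 0},
    {"tx": -0.05, "ty": -0.05, "tz": 9.9, "wx": 0, "wy": 0, "wz": 0},
    {"tx": -0.05, "ty": -0.05, "tz": 10.1, "wx": 0, "wy": 0, "wz": 0},
    {"tx": -0.05, "ty": -0.05, "tz": 10.1, "wx": 0, "wy": 0, "wz": 0}
  ]
}}

```text
t: 23.6
eef_pos: [0.5803, 0.0103, 0.1789]
ee_rot: [[-0.961, -0.275, 0.0], [-0.275, 0.961, -0.0], [-0.0, -0.0, -1.0]]
force: [0.2, 0.4, -0.6]
gripper_width: 0.0858
```

```bash
python3 - <<'E'
from h import *
plan(.58,.0112,.177,106)
E
```

```text
{'t': 23.6, 'd': [-0.0, 0.1, 0.19], 'w': 0.0858, 'pos': [0.5803, 0.0103, 0.1789], 'F': [0.2, 0.4, -0.6], 'rv': [-0.01, 0.02, -0.04]}
```

Call:
{"op": "move_arm", "data": {
  "increments": [
    {"tx": 0, "ty": 0.05, "tz": 0.1, "wx": 0, "wy": 0, "wz": 0},
    {"tx": 0, "ty": 0.05, "tz": 0.1, "wx": 0, "wy": 0, "wz": 0},
    {"tx": 0, "ty": 0.05, "tz": 0.1, "wx": 0, "wy": 0, "wz": 0},
    {"tx": 0, "ty": 0.05, "tz": 0.1, "wx": 0, "wy": 0, "wz": 0},
    {"tx": 0, "ty": 0.05, "tz": 0.1, "wx": 0, "wy": 0, "wz": 0},
    {"tx": 0, "ty": 0.05, "tz": 0.1, "wx": 0, "wy": 0, "wz": 0}
  ],
  "claw": 255,
  "squeeze": 30
}}

```text
t: 24.2
eef_pos: [0.5802, 0.011, 0.1784]
ee_rot: [[-0.961, -0.275, 0.001], [-0.275, 0.961, 0.0], [-0.001, -0.0, -1.0]]
force: [-1.7, -0.1, 5.4]
gripper_width: 0.0589
```

Call:
{"op": "move_arm", "data": {
  "increments": [
    {"tx": 0, "ty": 0, "tz": -0.5, "wx": 0, "wy": 0, "wz": 0},
    {"tx": 0, "ty": 0, "tz": -1.5, "wx": 0, "wy": 0, "wz": 0},
    {"tx": 0, "ty": 0, "tz": -3, "wx": 0, "wy": 0, "wz": 0},
    {"tx": 0, "ty": 0, "tz": -5, "wx": 0, "wy": 0, "wz": 0},
    {"tx": 0, "ty": 0, "tz": -6.5, "wx": 0, "wy": 0, "wz": 0},
    {"tx": 0, "ty": 0, "tz": -7, "wx": 0, "wy": 0, "wz": 0},
    {"tx": 0, "ty": 0, "tz": -7, "wx": 0, "wy": 0, "wz": 0}
  ]
}}

```text
t: 24.9
eef_pos: [0.5803, 0.011, 0.2487]
ee_rot: [[-0.961, -0.275, 0.002], [-0.275, 0.961, 0.0], [-0.002, -0.0, -1.0]]
force: [-0.7, 1.3, -1.6]
gripper_width: 0.0589
```

```bash
python3 - <<'E'
from h import *
snap('wrist','w9');snap('scene','s2')
plan(.4855,.2993,.26,106)
E
```

```text
{'t': 25.0, 'd': [1.13, 30.32, -1.27], 'w': 0.059, 'pos': [0.5798, 0.011, 0.2472], 'F': [0.9, 0.4, -0.7], 'rv': [0.01, -0.03, -0.02]}
```

View pics/w9.png

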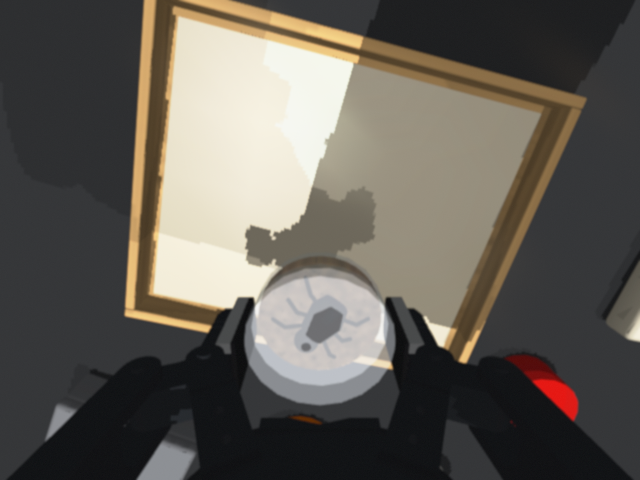

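View pics/s2.png

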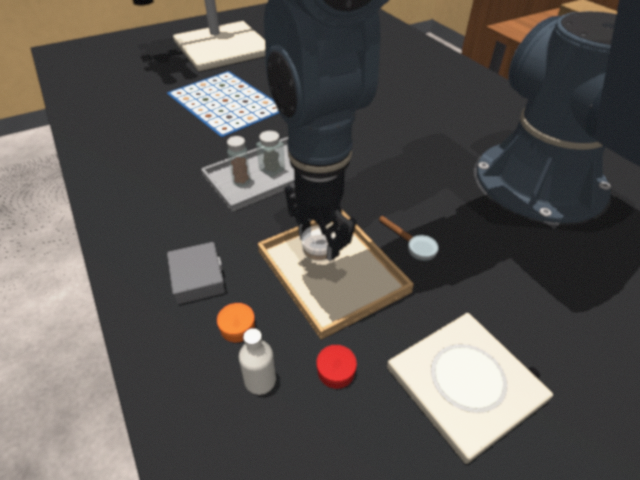

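The pot is held level between the pads, at (320,335) in the wrist view. Carrying it to the light base.

Call:
{"op": "move_arm", "data": {
  "increments": [
    {"tx": 0, "ty": 1, "tz": 0, "wx": 0, "wy": 0, "wz": 0},
    {"tx": 0.1, "ty": 3, "tz": 0, "wx": 0, "wy": 0, "wz": 0},
    {"tx": 0.2, "ty": 6, "tz": 0, "wx": 0, "wy": 0, "wz": 0},
    {"tx": 0.3, "ty": 9.5, "tz": 0, "wx": 0, "wy": 0, "wz": 0},
    {"tx": 0.5, "ty": 13, "tz": 0, "wx": 0, "wy": 0, "wz": 0},
    {"tx": 0.6, "ty": 16.5, "tz": 0, "wx": 0, "wy": 0, "wz": 0},
    {"tx": 0.8, "ty": 20, "tz": 0, "wx": 0, "wy": 0, "wz": 0},
    {"tx": 0.9, "ty": 23.5, "tz": 0, "wx": 0, "wy": 0, "wz": 0},
    {"tx": 1, "ty": 26.7, "tz": 0, "wx": 0, "wy": 0, "wz": 0},
    {"tx": 1.1, "ty": 29.3, "tz": 0, "wx": 0, "wy": 0, "wz": 0},
    {"tx": 1.1, "ty": 30.3, "tz": 0, "wx": 0, "wy": 0, "wz": 0},
    {"tx": 1.1, "ty": 30.3, "tz": 0, "wx": 0, "wy": 0, "wz": 0}
  ]
}}

```text
t: 26.2
eef_pos: [0.4853, 0.3003, 0.2472]
ee_rot: [[-0.961, -0.277, -0.001], [-0.277, 0.961, -0.0], [0.001, -0.0, -1.0]]
force: [-1.0, 0.5, -1.1]
gripper_width: 0.059
```

```bash
python3 - <<'E'
from h import *
snap('wrist','w10')
plan(.4855,.2993,.1984,106)
E
```

```text
{'t': 26.25, 'd': [0.02, 0.01, 4.89], 'w': 0.059, 'pos': [0.4858, 0.2993, 0.2473], 'F': [0.3, -0.4, -0.5], 'rv': [-0.02, -0.04, 0.03]}
```

View pics/w10.png

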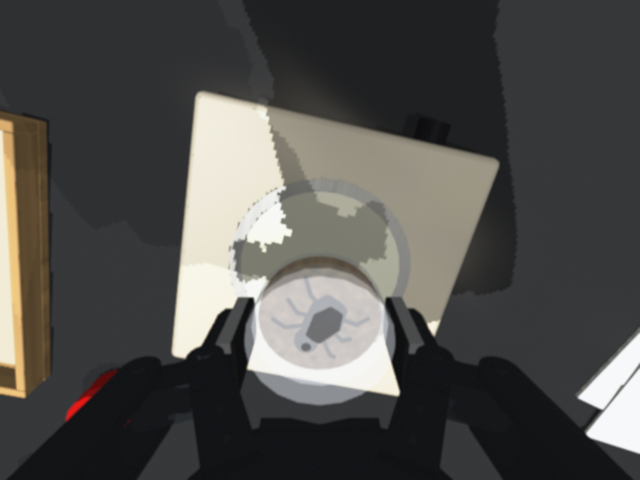

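```bash
python3 - <<'E'
from h import *
z=load('w10');T=z['cam_to_world']
def pr(px,h=.026):
    ray=T[:3,:3]@np.array([(px[0]-z['cx'])/z['fx'],(px[1]-z['cy'])/z['fy'],1]); return (T[:3,3]+ray*((h-T[2,3])/ray[2]))[:2]
L,Rr,Tp=pr((229,258)),pr((411,262)),pr((321,178)); print(L,Rr,Tp,(L+Rr)/2,np.linalg.norm(L-Rr))
# circle through three
A=np.array([Rr-L,Tp-L])*2;b=np.array([Rr@Rr-L@L,Tp@Tp-L@L]);c=np.linalg.solve(A,b);print(c,np.linalg.norm(c-L))
for k in [(198,92),(500,160),(173,357)]: print(pr(k))
a,b=pr((500,160)),pr((173,357));print((a+b)/2)
E
```

```text
[0.49459018 0.24514766] [0.46690938 0.35087903] [0.4335009  0.28492306] [0.48074978 0.29801334] 0.10929478400332004
[0.48649733 0.29951807] 0.054969409210094654
[0.40868486 0.21209499]
[0.39724045 0.37591454]
[0.57486304 0.22302059]
[0.48605175 0.29946756]
```

The wrist view gives the window centre at (0.486, 0.2995), which agrees with the top view to 1 mm. Lowering.

Call:
{"op": "move_arm", "data": {
  "increments": [
    {"tx": 0, "ty": 0, "tz": 0.8, "wx": 0, "wy": 0, "wz": 0},
    {"tx": 0, "ty": 0, "tz": 2, "wx": 0, "wy": 0, "wz": 0},
    {"tx": 0, "ty": 0, "tz": 3.2, "wx": 0, "wy": 0, "wz": 0},
    {"tx": 0, "ty": 0, "tz": 4, "wx": 0, "wy": 0, "wz": 0},
    {"tx": 0, "ty": 0, "tz": 4.5, "wx": 0, "wy": 0, "wz": 0},
    {"tx": 0, "ty": 0, "tz": 4.7, "wx": 0, "wy": 0, "wz": 0},
    {"tx": 0, "ty": 0, "tz": 4.85, "wx": 0, "wy": 0, "wz": 0},
    {"tx": 0, "ty": 0, "tz": 4.9, "wx": 0, "wy": 0, "wz": 0},
    {"tx": 0, "ty": 0, "tz": 4.9, "wx": 0, "wy": 0, "wz": 0}
  ]
}}

```text
t: 27.15
eef_pos: [0.4861, 0.2993, 0.199]
ee_rot: [[-0.961, -0.275, 0.0], [-0.275, 0.961, 0.0], [-0.0, 0.0, -1.0]]
force: [0.1, 0.0, -0.9]
gripper_width: 0.0589
```

Call:
{"op": "move_arm", "data": {
  "increments": [
    {"tx": 0, "ty": 0, "tz": 0.1, "wx": 0, "wy": 0, "wz": 0},
    {"tx": 0, "ty": 0, "tz": 0.15, "wx": 0, "wy": 0, "wz": 0},
    {"tx": 0, "ty": 0, "tz": 0.15, "wx": 0, "wy": 0, "wz": 0}
  ]
}}

```text
t: 27.45
eef_pos: [0.4862, 0.2993, 0.1983]
ee_rot: [[-0.961, -0.275, 0.001], [-0.275, 0.961, 0.001], [-0.001, 0.0, -1.0]]
force: [-4.5, -3.0, 14.8]
gripper_width: 0.059
```

Call:
{"op": "move_arm", "data": {
  "increments": [
    {"tx": 0, "ty": 0, "tz": -0.1, "wx": 0, "wy": 0, "wz": 0},
    {"tx": 0, "ty": 0, "tz": -0.1, "wx": 0, "wy": 0, "wz": 0},
    {"tx": 0, "ty": 0, "tz": -0.1, "wx": 0, "wy": 0, "wz": 0},
    {"tx": 0, "ty": 0, "tz": -0.1, "wx": 0, "wy": 0, "wz": 0},
    {"tx": 0, "ty": 0, "tz": -0.1, "wx": 0, "wy": 0, "wz": 0}
  ],
  "claw": 0
}}

```text
t: 27.95
eef_pos: [0.486, 0.2992, 0.1981]
ee_rot: [[-0.961, -0.275, -0.0], [-0.275, 0.961, -0.0], [0.0, 0.0, -1.0]]
force: [0.6, -0.4, -0.5]
gripper_width: 0.0855
```

Call:
{"op": "move_arm", "data": {
  "increments": [
    {"tx": 0, "ty": 0, "tz": -0.7, "wx": 0, "wy": 0, "wz": 0},
    {"tx": 0, "ty": 0, "tz": -3, "wx": 0, "wy": 0, "wz": 0},
    {"tx": 0, "ty": 0, "tz": -7, "wx": 0, "wy": 0, "wz": 0},
    {"tx": 0, "ty": 0, "tz": -10, "wx": 0, "wy": 0, "wz": 0},
    {"tx": 0, "ty": 0, "tz": -11, "wx": 0, "wy": 0, "wz": 0},
    {"tx": 0, "ty": 0, "tz": -11, "wx": 0, "wy": 0, "wz": 0}
  ]
}}

```text
t: 28.55
eef_pos: [0.4864, 0.2995, 0.3098]
ee_rot: [[-0.961, -0.275, 0.002], [-0.275, 0.961, 0.002], [-0.003, 0.001, -1.0]]
force: [0.5, 0.0, -2.1]
gripper_width: 0.0856
```

```bash
python3 - <<'E'
from h import *
snap('wrist','w11');
W=cloud(load('w11'))
S=W.reshape(-1,3);S=S[np.isfinite(S[:,2])];S=S[(abs(S[:,2]-.0535)<.004)&(abs(S[:,0]-.486)<.06)&(abs(S[:,1]-.3)<.06)]
print(len(S),S.mean(0),cv2.minEnclosingCircle(S[:,:2].astype(np.float32)))
plan(.44,-.3266,.30,106)
E
```

```text
5339 [0.48397294 0.29831619 0.05235305] ((0.48530909419059753, 0.2985437214374542), 0.03021225705742836)
{'t': 28.6, 'd': [21.66, -58.9, 0.8], 'w': 0.0855, 'pos': [0.4861, 0.2992, 0.3082], 'F': [-0.1, -0.1, -0.1], 'rv': [0.01, 0.03, -0.02]}
```

View pics/w11.png

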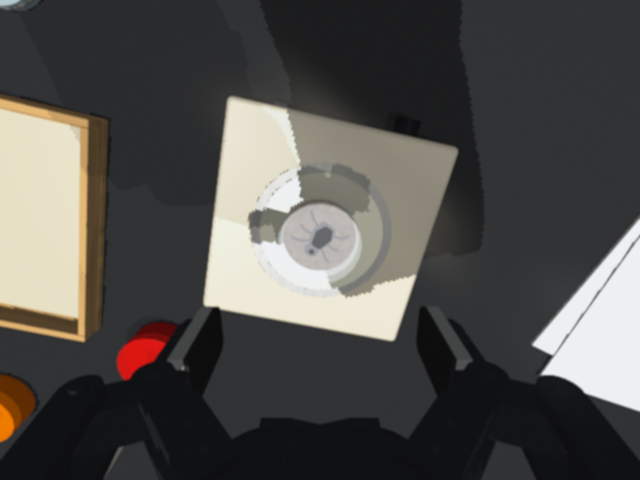

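The pot sits upright in the middle of the window (pot at (321,236)), about 1 mm from its centre. Going back for the wide jar.

Call:
{"op": "move_arm", "data": {
  "increments": [
    {"tx": 0.8, "ty": -2, "tz": 0, "wx": 0, "wy": 0, "wz": 0},
    {"tx": 2.4, "ty": -6.5, "tz": 0, "wx": 0, "wy": 0, "wz": 0},
    {"tx": 4, "ty": -11, "tz": 0, "wx": 0, "wy": 0, "wz": 0},
    {"tx": 5.7, "ty": -15.5, "tz": 0, "wx": 0, "wy": 0, "wz": 0},
    {"tx": 7.4, "ty": -20, "tz": 0, "wx": 0, "wy": 0, "wz": 0},
    {"tx": 9, "ty": -24.5, "tz": 0, "wx": 0, "wy": 0, "wz": 0},
    {"tx": 10.7, "ty": -29, "tz": 0, "wx": 0, "wy": 0, "wz": 0},
    {"tx": 12.3, "ty": -33.5, "tz": 0, "wx": 0, "wy": 0, "wz": 0},
    {"tx": 14, "ty": -38, "tz": 0, "wx": 0, "wy": 0, "wz": 0},
    {"tx": 15.6, "ty": -42.5, "tz": 0, "wx": 0, "wy": 0, "wz": 0},
    {"tx": 17.3, "ty": -47, "tz": 0, "wx": 0, "wy": 0, "wz": 0},
    {"tx": 18.5, "ty": -50.5, "tz": 0, "wx": 0, "wy": 0, "wz": 0}
  ]
}}

```text
t: 29.8
eef_pos: [0.446, -0.2395, 0.3066]
ee_rot: [[-0.962, -0.274, -0.002], [-0.274, 0.962, 0.001], [0.002, 0.001, -1.0]]
force: [0.9, 1.4, 0.2]
gripper_width: 0.0854
```

```bash
python3 - <<'E'
from h import *
plan(.44,-.3266,.28,106)
E
```

```text
{'t': 29.8, 'd': [2.96, -8.22, 2.66], 'w': 0.0854, 'pos': [0.446, -0.2395, 0.3066], 'F': [0.9, 1.4, 0.2], 'rv': [0.08, -0.1, -0.09]}
```

Call:
{"op": "move_arm", "data": {
  "increments": [
    {"tx": 1, "ty": -2.8, "tz": 0.3, "wx": 0, "wy": 0, "wz": 0},
    {"tx": 2.2, "ty": -6, "tz": 1, "wx": 0, "wy": 0, "wz": 0},
    {"tx": 2.8, "ty": -7.8, "tz": 1.8, "wx": 0, "wy": 0, "wz": 0},
    {"tx": 2.9, "ty": -8.1, "tz": 2.5, "wx": 0, "wy": 0, "wz": 0},
    {"tx": 2.9, "ty": -8.1, "tz": 2.5, "wx": 0, "wy": 0, "wz": 0}
  ]
}}

```text
t: 30.3
eef_pos: [0.4412, -0.3225, 0.2812]
ee_rot: [[-0.962, -0.275, -0.002], [-0.275, 0.962, 0.002], [0.002, 0.003, -1.0]]
force: [0.5, 0.0, -0.1]
gripper_width: 0.0854
```

```bash
python3 - <<'E'
from h import *
snap('wrist','w12')
plan(.44,-.3266,.2016,106)
E
```

```text
{'t': 30.35, 'd': [0.25, -0.41, 8.05], 'w': 0.085, 'pos': [0.4414, -0.3221, 0.2821], 'F': [-0.3, 0.8, -0.2], 'rv': [0.11, -0.07, -0.01]}
```

View pics/w12.png

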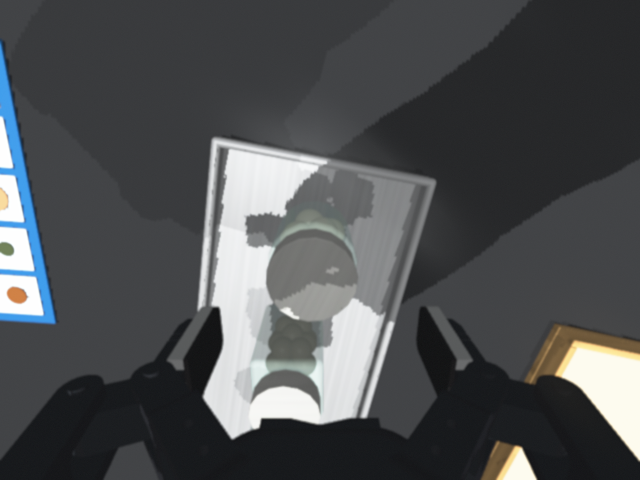

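The wide jar at (311,278) needs about 4 mm of correction toward −y. Correcting, lowering and gripping.

Call:
{"op": "move_arm", "data": {
  "increments": [
    {"tx": 0.2, "ty": -0.4, "tz": 1, "wx": 0, "wy": 0, "wz": 0},
    {"tx": 0.2, "ty": -0.4, "tz": 2.5, "wx": 0, "wy": 0, "wz": 0},
    {"tx": 0.2, "ty": -0.4, "tz": 4.5, "wx": 0, "wy": 0, "wz": 0},
    {"tx": 0.2, "ty": -0.4, "tz": 6.3, "wx": 0, "wy": 0, "wz": 0},
    {"tx": 0.2, "ty": -0.4, "tz": 7.5, "wx": 0, "wy": 0, "wz": 0},
    {"tx": 0.2, "ty": -0.4, "tz": 8, "wx": 0, "wy": 0, "wz": 0},
    {"tx": 0.2, "ty": -0.4, "tz": 8, "wx": 0, "wy": 0, "wz": 0}
  ]
}}

```text
t: 31.05
eef_pos: [0.4408, -0.3271, 0.2029]
ee_rot: [[-0.961, -0.276, -0.001], [-0.276, 0.961, 0.0], [0.0, 0.001, -1.0]]
force: [0.2, 0.1, 1.2]
gripper_width: 0.0852
```

```bash
python3 - <<'E'
from h import *
plan(.44,-.3266,.2016,106)
E
```

```text
{'t': 31.05, 'd': [0.06, 0.07, 0.13], 'w': 0.0852, 'pos': [0.4408, -0.3271, 0.2029], 'F': [0.2, 0.1, 1.2], 'rv': [0.03, -0.02, 0.0]}
```

Call:
{"op": "move_arm", "data": {
  "increments": [
    {"tx": 0, "ty": 0, "tz": 0, "wx": 0, "wy": 0, "wz": 0},
    {"tx": 0, "ty": 0, "tz": 0, "wx": 0, "wy": 0, "wz": 0},
    {"tx": 0, "ty": 0, "tz": 0, "wx": 0, "wy": 0, "wz": 0},
    {"tx": 0, "ty": 0, "tz": 0, "wx": 0, "wy": 0, "wz": 0},
    {"tx": 0, "ty": 0, "tz": 0, "wx": 0, "wy": 0, "wz": 0},
    {"tx": 0, "ty": 0, "tz": 0, "wx": 0, "wy": 0, "wz": 0}
  ],
  "claw": 255,
  "squeeze": 40
}}

```text
t: 31.65
eef_pos: [0.441, -0.3276, 0.2042]
ee_rot: [[-0.961, -0.275, 0.001], [-0.275, 0.961, -0.001], [-0.001, -0.001, -1.0]]
force: [-2.7, 1.6, 7.9]
gripper_width: 0.053
```

Call:
{"op": "move_arm", "data": {
  "increments": [
    {"tx": 0, "ty": 0, "tz": -0.5, "wx": 0, "wy": 0, "wz": 0},
    {"tx": 0, "ty": 0, "tz": -1.5, "wx": 0, "wy": 0, "wz": 0},
    {"tx": 0, "ty": 0, "tz": -3, "wx": 0, "wy": 0, "wz": 0},
    {"tx": 0, "ty": 0, "tz": -5, "wx": 0, "wy": 0, "wz": 0},
    {"tx": 0, "ty": 0, "tz": -7, "wx": 0, "wy": 0, "wz": 0},
    {"tx": 0, "ty": 0, "tz": -8, "wx": 0, "wy": 0, "wz": 0},
    {"tx": 0, "ty": 0, "tz": -8, "wx": 0, "wy": 0, "wz": 0}
  ]
}}

```text
t: 32.35
eef_pos: [0.4412, -0.3277, 0.2848]
ee_rot: [[-0.961, -0.275, 0.002], [-0.275, 0.961, -0.002], [-0.002, -0.002, -1.0]]
force: [-0.1, -0.1, -1.8]
gripper_width: 0.0528
```

```bash
python3 - <<'E'
from h import *
plan(.5158,.0069,.28,106)
E
```

```text
{'t': 32.35, 'd': [-16.38, 30.12, 0.44], 'w': 0.0528, 'pos': [0.4412, -0.3277, 0.2848], 'F': [-0.1, -0.1, -1.8], 'rv': [-0.12, 0.09, -0.02]}
```

Call:
{"op": "move_arm", "data": {
  "increments": [
    {"tx": -0.5, "ty": 0.9, "tz": 0, "wx": 0, "wy": 0, "wz": 0},
    {"tx": -1.5, "ty": 2.8, "tz": 0, "wx": 0, "wy": 0, "wz": 0},
    {"tx": -3.3, "ty": 6, "tz": 0, "wx": 0, "wy": 0, "wz": 0},
    {"tx": -5.2, "ty": 9.5, "tz": 0, "wx": 0, "wy": 0, "wz": 0},
    {"tx": -7.1, "ty": 13, "tz": 0, "wx": 0, "wy": 0, "wz": 0},
    {"tx": -9, "ty": 16.5, "tz": 0, "wx": 0, "wy": 0, "wz": 0},
    {"tx": -10.9, "ty": 20, "tz": 0, "wx": 0, "wy": 0, "wz": 0},
    {"tx": -12.8, "ty": 23.5, "tz": 0, "wx": 0, "wy": 0, "wz": 0},
    {"tx": -14.6, "ty": 26.8, "tz": 0, "wx": 0, "wy": 0, "wz": 0},
    {"tx": -16, "ty": 29.3, "tz": 0.3, "wx": 0, "wy": 0, "wz": 0},
    {"tx": -16.4, "ty": 30.1, "tz": 1, "wx": 0, "wy": 0, "wz": 0},
    {"tx": -16.4, "ty": 30.1, "tz": 2, "wx": 0, "wy": 0, "wz": 0}
  ]
}}

```text
t: 33.55
eef_pos: [0.5154, 0.0084, 0.2621]
ee_rot: [[-0.961, -0.277, -0.001], [-0.277, 0.961, 0.0], [0.001, 0.0, -1.0]]
force: [0.3, 0.2, -1.3]
gripper_width: 0.0528
```

```bash
python3 - <<'E'
from h import *
plan(.5168,.0068,.2062,106)
E
```

```text
{'t': 33.55, 'd': [-0.1, -0.2, 5.59], 'w': 0.0528, 'pos': [0.5154, 0.0084, 0.2621], 'F': [0.3, 0.2, -1.3], 'rv': [0.02, -0.04, 0.1]}
```

Call:
{"op": "move_arm", "data": {
  "increments": [
    {"tx": -0.1, "ty": 0, "tz": 1.2, "wx": 0, "wy": 0, "wz": 0},
    {"tx": -0.1, "ty": 0, "tz": 2.7, "wx": 0, "wy": 0, "wz": 0},
    {"tx": -0.1, "ty": 0, "tz": 4, "wx": 0, "wy": 0, "wz": 0},
    {"tx": -0.1, "ty": 0, "tz": 4.8, "wx": 0, "wy": 0, "wz": 0},
    {"tx": -0.1, "ty": 0, "tz": 5.2, "wx": 0, "wy": 0, "wz": 0},
    {"tx": -0.1, "ty": 0, "tz": 5.4, "wx": 0, "wy": 0, "wz": 0},
    {"tx": -0.1, "ty": 0, "tz": 5.6, "wx": 0, "wy": 0, "wz": 0},
    {"tx": -0.1, "ty": 0, "tz": 5.7, "wx": 0, "wy": 0, "wz": 0},
    {"tx": -0.1, "ty": 0, "tz": 5.7, "wx": 0, "wy": 0, "wz": 0}
  ]
}}

```text
t: 34.45
eef_pos: [0.5167, 0.0073, 0.2064]
ee_rot: [[-0.961, -0.275, 0.0], [-0.275, 0.961, -0.0], [-0.0, -0.0, -1.0]]
force: [0.1, -0.1, -3.1]
gripper_width: 0.0526
```

Call:
{"op": "move_arm", "data": {
  "increments": [
    {"tx": 0, "ty": 0, "tz": 0.1, "wx": 0, "wy": 0, "wz": 0},
    {"tx": 0, "ty": 0, "tz": 0.15, "wx": 0, "wy": 0, "wz": 0},
    {"tx": 0, "ty": 0, "tz": 0.15, "wx": 0, "wy": 0, "wz": 0}
  ]
}}

```text
t: 34.75
eef_pos: [0.5167, 0.0074, 0.2062]
ee_rot: [[-0.961, -0.275, 0.001], [-0.275, 0.961, -0.0], [-0.001, -0.0, -1.0]]
force: [-9.2, 0.4, 24.1]
gripper_width: 0.0528
```

The wide jar is on the wooden tray floor. Releasing and rising.

Call:
{"op": "move_arm", "data": {
  "increments": [
    {"tx": 0, "ty": 0, "tz": -0.1, "wx": 0, "wy": 0, "wz": 0},
    {"tx": 0, "ty": 0, "tz": -0.1, "wx": 0, "wy": 0, "wz": 0},
    {"tx": 0, "ty": 0, "tz": -0.1, "wx": 0, "wy": 0, "wz": 0},
    {"tx": 0, "ty": 0, "tz": -0.1, "wx": 0, "wy": 0, "wz": 0},
    {"tx": 0, "ty": 0, "tz": -0.1, "wx": 0, "wy": 0, "wz": 0}
  ],
  "claw": 0
}}

```text
t: 35.25
eef_pos: [0.5166, 0.0074, 0.2056]
ee_rot: [[-0.961, -0.275, -0.0], [-0.275, 0.961, 0.0], [0.0, 0.0, -1.0]]
force: [0.2, 0.1, 0.2]
gripper_width: 0.0855
```

Call:
{"op": "move_arm", "data": {
  "increments": [
    {"tx": 0, "ty": 0, "tz": -1, "wx": 0, "wy": 0, "wz": 0},
    {"tx": 0, "ty": 0, "tz": -4, "wx": 0, "wy": 0, "wz": 0},
    {"tx": 0, "ty": 0, "tz": -8, "wx": 0, "wy": 0, "wz": 0},
    {"tx": 0, "ty": 0, "tz": -10, "wx": 0, "wy": 0, "wz": 0},
    {"tx": 0, "ty": 0, "tz": -10, "wx": 0, "wy": 0, "wz": 0}
  ]
}}

```text
t: 35.75
eef_pos: [0.5175, 0.0074, 0.3093]
ee_rot: [[-0.961, -0.275, 0.005], [-0.275, 0.961, 0.0], [-0.005, -0.001, -1.0]]
force: [-1.2, -0.0, -0.5]
gripper_width: 0.0854
```

```bash
python3 - <<'E'
from h import *
snap('wrist','w13')
plan(.5204,-.3203,.30,106)
E
```

```text
{'t': 35.8, 'd': [8.7, -31.59, 0.74], 'w': 0.0852, 'pos': [0.517, 0.0073, 0.3074], 'F': [-0.1, 0.2, -0.4], 'rv': [-0.05, 0.16, -0.02]}
```

View pics/w13.png

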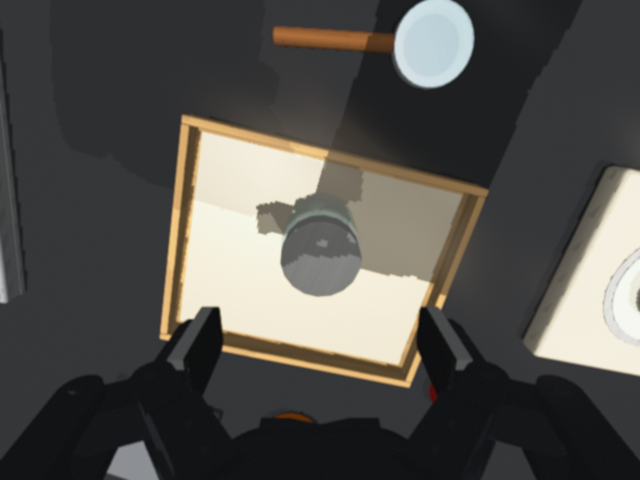

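The wide jar stands back in its place at (321,254). Next is the square jar.

Call:
{"op": "move_arm", "data": {
  "increments": [
    {"tx": 0.6, "ty": -2, "tz": 0, "wx": 0, "wy": 0, "wz": 0},
    {"tx": 1.8, "ty": -6.5, "tz": 0, "wx": 0, "wy": 0, "wz": 0},
    {"tx": 3, "ty": -11, "tz": 0, "wx": 0, "wy": 0, "wz": 0},
    {"tx": 4.3, "ty": -15.5, "tz": 0, "wx": 0, "wy": 0, "wz": 0},
    {"tx": 5.5, "ty": -20, "tz": 0, "wx": 0, "wy": 0, "wz": 0},
    {"tx": 6.8, "ty": -24.5, "tz": 0, "wx": 0, "wy": 0, "wz": 0},
    {"tx": 7.9, "ty": -28.8, "tz": 0.3, "wx": 0, "wy": 0, "wz": 0},
    {"tx": 8.6, "ty": -31, "tz": 0.7, "wx": 0, "wy": 0, "wz": 0},
    {"tx": 8.7, "ty": -31.6, "tz": 0.8, "wx": 0, "wy": 0, "wz": 0},
    {"tx": 8.7, "ty": -31.6, "tz": 0.8, "wx": 0, "wy": 0, "wz": 0}
  ]
}}

```text
t: 36.8
eef_pos: [0.5196, -0.3207, 0.2966]
ee_rot: [[-0.962, -0.274, -0.001], [-0.274, 0.962, 0.001], [0.001, 0.001, -1.0]]
force: [-1.0, 1.2, -0.4]
gripper_width: 0.0857
```

```bash
python3 - <<'E'
from h import *
snap('wrist','w14')
plan(.5204,-.3203,.2135,106)
E
```

```text
{'t': 36.85, 'd': [-0.06, -0.07, 8.36], 'w': 0.0854, 'pos': [0.5198, -0.3198, 0.2971], 'F': [0.4, -0.6, 0.2], 'rv': [0.07, -0.05, -0.03]}
```

View pics/w14.png

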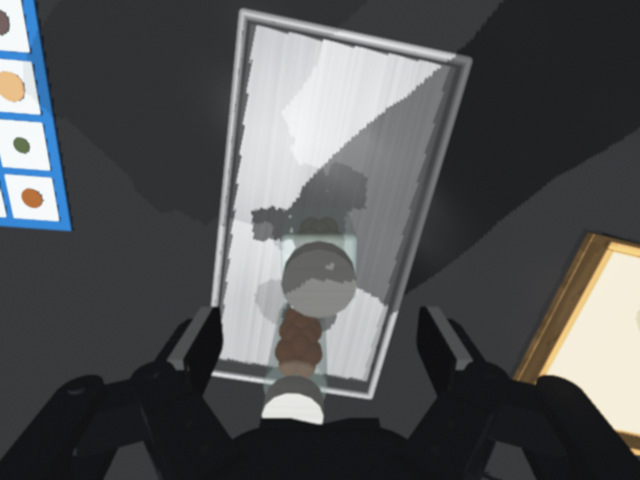

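The square jar at (319,277) is centred and still aligned. Going down and gripping.

Call:
{"op": "move_arm", "data": {
  "increments": [
    {"tx": 0, "ty": 0, "tz": 1, "wx": 0, "wy": 0, "wz": 0},
    {"tx": 0, "ty": 0, "tz": 2.5, "wx": 0, "wy": 0, "wz": 0},
    {"tx": 0, "ty": 0, "tz": 4.5, "wx": 0, "wy": 0, "wz": 0},
    {"tx": 0, "ty": 0, "tz": 6.5, "wx": 0, "wy": 0, "wz": 0},
    {"tx": 0, "ty": 0, "tz": 7.8, "wx": 0, "wy": 0, "wz": 0},
    {"tx": 0, "ty": 0, "tz": 8.3, "wx": 0, "wy": 0, "wz": 0},
    {"tx": 0, "ty": 0, "tz": 8.3, "wx": 0, "wy": 0, "wz": 0}
  ]
}}

```text
t: 37.55
eef_pos: [0.5199, -0.3198, 0.2143]
ee_rot: [[-0.961, -0.276, -0.001], [-0.276, 0.961, 0.0], [0.0, 0.001, -1.0]]
force: [-0.3, 0.4, -0.1]
gripper_width: 0.0854
```

Call:
{"op": "move_arm", "data": {
  "increments": [
    {"tx": 0, "ty": 0, "tz": 0, "wx": 0, "wy": 0, "wz": 0},
    {"tx": 0, "ty": 0, "tz": 0, "wx": 0, "wy": 0, "wz": 0},
    {"tx": 0, "ty": 0, "tz": 0, "wx": 0, "wy": 0, "wz": 0},
    {"tx": 0, "ty": 0, "tz": 0, "wx": 0, "wy": 0, "wz": 0},
    {"tx": 0, "ty": 0, "tz": 0, "wx": 0, "wy": 0, "wz": 0},
    {"tx": 0, "ty": 0, "tz": 0, "wx": 0, "wy": 0, "wz": 0}
  ],
  "claw": 255,
  "squeeze": 40
}}

```text
t: 38.15
eef_pos: [0.5201, -0.3206, 0.2155]
ee_rot: [[-0.961, -0.275, 0.001], [-0.275, 0.961, -0.001], [-0.001, -0.001, -1.0]]
force: [-0.3, 0.0, 6.5]
gripper_width: 0.0453
```

Call:
{"op": "move_arm", "data": {
  "increments": [
    {"tx": 0, "ty": 0, "tz": -0.5, "wx": 0, "wy": 0, "wz": 0},
    {"tx": 0, "ty": 0, "tz": -1.5, "wx": 0, "wy": 0, "wz": 0},
    {"tx": 0, "ty": 0, "tz": -3, "wx": 0, "wy": 0, "wz": 0},
    {"tx": 0, "ty": 0, "tz": -5, "wx": 0, "wy": 0, "wz": 0},
    {"tx": 0, "ty": 0, "tz": -7, "wx": 0, "wy": 0, "wz": 0},
    {"tx": 0, "ty": 0, "tz": -9, "wx": 0, "wy": 0, "wz": 0},
    {"tx": 0, "ty": 0, "tz": -10.5, "wx": 0, "wy": 0, "wz": 0},
    {"tx": 0, "ty": 0, "tz": -11, "wx": 0, "wy": 0, "wz": 0},
    {"tx": 0, "ty": 0, "tz": -11, "wx": 0, "wy": 0, "wz": 0}
  ]
}}

```text
t: 39.05
eef_pos: [0.52, -0.3205, 0.3255]
ee_rot: [[-0.961, -0.275, 0.001], [-0.275, 0.961, -0.001], [-0.001, -0.001, -1.0]]
force: [0.2, 0.2, -1.8]
gripper_width: 0.046
```

```bash
python3 - <<'E'
from h import *
plan(.5826,-.0537,.32,106)
E
```

```text
{'t': 39.05, 'd': [-13.36, 23.93, 0.54], 'w': 0.046, 'pos': [0.52, -0.3205, 0.3255], 'F': [0.2, 0.2, -1.8], 'rv': [-0.05, 0.05, -0.02]}
```

Call:
{"op": "move_arm", "data": {
  "increments": [
    {"tx": -0.5, "ty": 0.8, "tz": 0, "wx": 0, "wy": 0, "wz": 0},
    {"tx": -1.5, "ty": 2.7, "tz": 0, "wx": 0, "wy": 0, "wz": 0},
    {"tx": -3.2, "ty": 5.8, "tz": 0, "wx": 0, "wy": 0, "wz": 0},
    {"tx": -5, "ty": 9, "tz": 0, "wx": 0, "wy": 0, "wz": 0},
    {"tx": -6.8, "ty": 12.2, "tz": 0, "wx": 0, "wy": 0, "wz": 0},
    {"tx": -8.6, "ty": 15.4, "tz": 0, "wx": 0, "wy": 0, "wz": 0},
    {"tx": -10.4, "ty": 18.6, "tz": 0, "wx": 0, "wy": 0, "wz": 0},
    {"tx": -12, "ty": 21.5, "tz": 0.3, "wx": 0, "wy": 0, "wz": 0},
    {"tx": -13.1, "ty": 23.4, "tz": 1, "wx": 0, "wy": 0, "wz": 0},
    {"tx": -13.4, "ty": 23.9, "tz": 2.2, "wx": 0, "wy": 0, "wz": 0},
    {"tx": -13.4, "ty": 23.9, "tz": 3.7, "wx": 0, "wy": 0, "wz": 0},
    {"tx": -13.4, "ty": 23.9, "tz": 5, "wx": 0, "wy": 0, "wz": 0}
  ]
}}

```text
t: 40.25
eef_pos: [0.5824, -0.0536, 0.2729]
ee_rot: [[-0.961, -0.276, -0.002], [-0.276, 0.961, 0.0], [0.002, 0.0, -1.0]]
force: [0.9, -0.6, -2.3]
gripper_width: 0.0457
```

```bash
python3 - <<'E'
from h import *
plan(.5827,-.0537,.2175,106)
E
```

```text
{'t': 40.25, 'd': [-0.03, -0.02, 5.54], 'w': 0.0457, 'pos': [0.5824, -0.0536, 0.2729], 'F': [0.9, -0.6, -2.3], 'rv': [0.03, -0.09, -0.0]}
```

Call:
{"op": "move_arm", "data": {
  "increments": [
    {"tx": 0, "ty": 0, "tz": 1.4, "wx": 0, "wy": 0, "wz": 0},
    {"tx": 0, "ty": 0, "tz": 2.8, "wx": 0, "wy": 0, "wz": 0},
    {"tx": 0, "ty": 0, "tz": 4, "wx": 0, "wy": 0, "wz": 0},
    {"tx": 0, "ty": 0, "tz": 4.7, "wx": 0, "wy": 0, "wz": 0},
    {"tx": 0, "ty": 0, "tz": 5.1, "wx": 0, "wy": 0, "wz": 0},
    {"tx": 0, "ty": 0, "tz": 5.3, "wx": 0, "wy": 0, "wz": 0},
    {"tx": 0, "ty": 0, "tz": 5.5, "wx": 0, "wy": 0, "wz": 0},
    {"tx": 0, "ty": 0, "tz": 5.6, "wx": 0, "wy": 0, "wz": 0},
    {"tx": 0, "ty": 0, "tz": 5.6, "wx": 0, "wy": 0, "wz": 0}
  ]
}}

```text
t: 41.15
eef_pos: [0.583, -0.0538, 0.2189]
ee_rot: [[-0.961, -0.275, 0.0], [-0.275, 0.961, -0.0], [-0.0, -0.0, -1.0]]
force: [0.4, 0.3, -2.0]
gripper_width: 0.0453
```

Call:
{"op": "move_arm", "data": {
  "increments": [
    {"tx": 0, "ty": 0, "tz": 0.1, "wx": 0, "wy": 0, "wz": 0},
    {"tx": 0, "ty": 0, "tz": 0.2, "wx": 0, "wy": 0, "wz": 0},
    {"tx": 0, "ty": 0, "tz": 0.25, "wx": 0, "wy": 0, "wz": 0}
  ]
}}

```text
t: 41.45
eef_pos: [0.5831, -0.0538, 0.2175]
ee_rot: [[-0.961, -0.275, 0.001], [-0.275, 0.961, -0.0], [-0.001, -0.0, -1.0]]
force: [-9.5, 0.9, 25.3]
gripper_width: 0.0456
```

Call:
{"op": "move_arm", "data": {
  "increments": [
    {"tx": 0, "ty": 0, "tz": -0.1, "wx": 0, "wy": 0, "wz": 0},
    {"tx": 0, "ty": 0, "tz": -0.1, "wx": 0, "wy": 0, "wz": 0},
    {"tx": 0, "ty": 0, "tz": -0.1, "wx": 0, "wy": 0, "wz": 0},
    {"tx": 0, "ty": 0, "tz": -0.1, "wx": 0, "wy": 0, "wz": 0},
    {"tx": 0, "ty": 0, "tz": -0.1, "wx": 0, "wy": 0, "wz": 0}
  ],
  "claw": 0
}}

```text
t: 41.95
eef_pos: [0.583, -0.0537, 0.2171]
ee_rot: [[-0.961, -0.275, -0.0], [-0.275, 0.961, -0.0], [0.0, 0.0, -1.0]]
force: [0.9, 0.4, -0.9]
gripper_width: 0.0852
```

Call:
{"op": "move_arm", "data": {
  "increments": [
    {"tx": 0, "ty": 0, "tz": -1, "wx": 0, "wy": 0, "wz": 0},
    {"tx": 0, "ty": 0, "tz": -4, "wx": 0, "wy": 0, "wz": 0},
    {"tx": 0, "ty": 0, "tz": -8, "wx": 0, "wy": 0, "wz": 0},
    {"tx": 0, "ty": 0, "tz": -10, "wx": 0, "wy": 0, "wz": 0},
    {"tx": 0, "ty": 0, "tz": -10, "wx": 0, "wy": 0, "wz": 0}
  ]
}}

```text
t: 42.45
eef_pos: [0.5838, -0.0538, 0.3212]
ee_rot: [[-0.961, -0.275, 0.006], [-0.275, 0.961, -0.001], [-0.005, -0.002, -1.0]]
force: [0.4, -0.7, -0.3]
gripper_width: 0.0852
```

```bash
python3 - <<'E'
from h import *
snap('wrist','w15')
plan(.5995,-.3132,.31,106)
E
```

```text
{'t': 42.5, 'd': [5.59, -25.38, 0.92], 'w': 0.0852, 'pos': [0.5834, -0.0538, 0.3191], 'F': [-0.9, 1.0, -0.4], 'rv': [-0.06, 0.17, -0.02]}
```

View pics/w15.png

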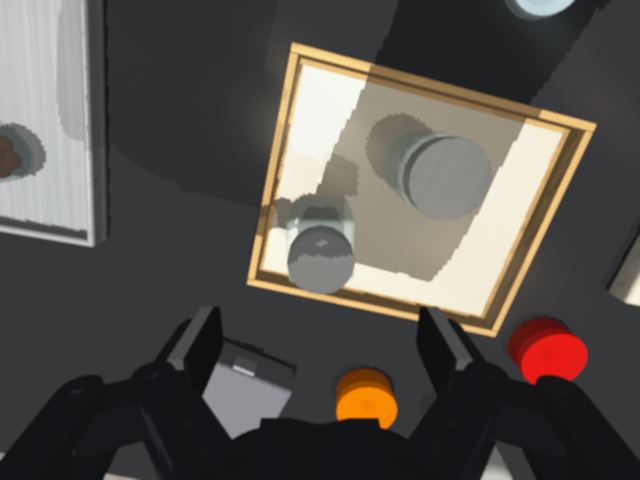

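Square (321,258) and wide (450,177) are both back in place. Now the tall jar.

Call:
{"op": "move_arm", "data": {
  "increments": [
    {"tx": 0.5, "ty": -2, "tz": 0, "wx": 0, "wy": 0, "wz": 0},
    {"tx": 1.4, "ty": -6.5, "tz": 0, "wx": 0, "wy": 0, "wz": 0},
    {"tx": 2.4, "ty": -11, "tz": 0.2, "wx": 0, "wy": 0, "wz": 0},
    {"tx": 3.4, "ty": -15.5, "tz": 0.4, "wx": 0, "wy": 0, "wz": 0},
    {"tx": 4.4, "ty": -20, "tz": 0.6, "wx": 0, "wy": 0, "wz": 0},
    {"tx": 5.2, "ty": -23.7, "tz": 0.8, "wx": 0, "wy": 0, "wz": 0},
    {"tx": 5.6, "ty": -25.4, "tz": 0.9, "wx": 0, "wy": 0, "wz": 0},
    {"tx": 5.6, "ty": -25.4, "tz": 0.9, "wx": 0, "wy": 0, "wz": 0}
  ]
}}

```text
t: 43.3
eef_pos: [0.5984, -0.3157, 0.3065]
ee_rot: [[-0.962, -0.273, -0.002], [-0.273, 0.962, 0.001], [0.002, 0.001, -1.0]]
force: [0.6, -0.9, 0.2]
gripper_width: 0.0858
```

```bash
python3 - <<'E'
from h import *
snap('wrist','w16')
plan(.5995,-.3132,.2255,106)
E
```

```text
{'t': 43.35, 'd': [-0.12, 0.05, 8.13], 'w': 0.0854, 'pos': [0.5986, -0.3141, 0.3068], 'F': [0.3, -0.5, -0.0], 'rv': [0.08, -0.08, -0.12]}
```

View pics/w16.png

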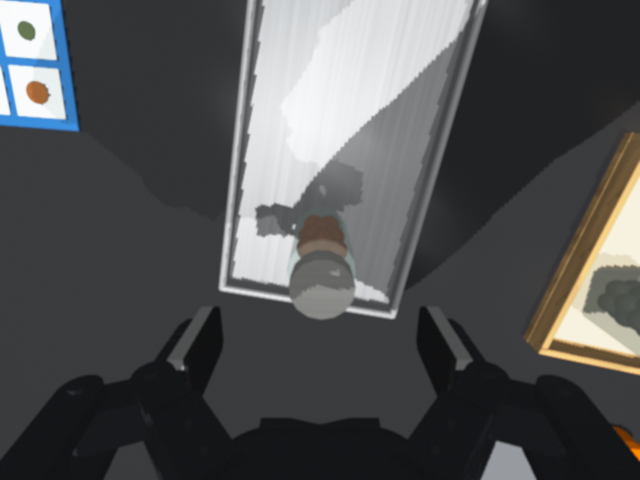

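The tall jar at (322,285) is centred. Going down, gripping and lifting.

Call:
{"op": "move_arm", "data": {
  "increments": [
    {"tx": 0, "ty": 0, "tz": 1, "wx": 0, "wy": 0, "wz": 0},
    {"tx": 0, "ty": 0, "tz": 2.5, "wx": 0, "wy": 0, "wz": 0},
    {"tx": 0, "ty": 0, "tz": 4.5, "wx": 0, "wy": 0, "wz": 0},
    {"tx": 0, "ty": 0, "tz": 6.3, "wx": 0, "wy": 0, "wz": 0},
    {"tx": 0, "ty": 0, "tz": 7.6, "wx": 0, "wy": 0, "wz": 0},
    {"tx": 0, "ty": 0, "tz": 8, "wx": 0, "wy": 0, "wz": 0},
    {"tx": 0, "ty": 0, "tz": 8, "wx": 0, "wy": 0, "wz": 0}
  ]
}}

```text
t: 44.05
eef_pos: [0.599, -0.3127, 0.2278]
ee_rot: [[-0.961, -0.276, -0.001], [-0.276, 0.961, 0.0], [0.001, 0.001, -1.0]]
force: [-0.5, -0.6, 0.7]
gripper_width: 0.0856
```

Call:
{"op": "move_arm", "data": {
  "increments": [
    {"tx": 0, "ty": 0, "tz": 0, "wx": 0, "wy": 0, "wz": 0},
    {"tx": 0, "ty": 0, "tz": 0, "wx": 0, "wy": 0, "wz": 0},
    {"tx": 0, "ty": 0, "tz": 0, "wx": 0, "wy": 0, "wz": 0},
    {"tx": 0, "ty": 0, "tz": 0, "wx": 0, "wy": 0, "wz": 0},
    {"tx": 0, "ty": 0, "tz": 0, "wx": 0, "wy": 0, "wz": 0},
    {"tx": 0, "ty": 0, "tz": 0, "wx": 0, "wy": 0, "wz": 0},
    {"tx": 0, "ty": 0, "tz": 0, "wx": 0, "wy": 0, "wz": 0}
  ],
  "claw": 255,
  "squeeze": 40
}}

```text
t: 44.75
eef_pos: [0.5992, -0.3135, 0.229]
ee_rot: [[-0.961, -0.275, 0.001], [-0.275, 0.961, -0.001], [-0.001, -0.001, -1.0]]
force: [-1.1, 0.3, 6.5]
gripper_width: 0.0411
```

Call:
{"op": "move_arm", "data": {
  "increments": [
    {"tx": 0, "ty": 0, "tz": -0.5, "wx": 0, "wy": 0, "wz": 0},
    {"tx": 0, "ty": 0, "tz": -1.5, "wx": 0, "wy": 0, "wz": 0},
    {"tx": 0, "ty": 0, "tz": -3, "wx": 0, "wy": 0, "wz": 0},
    {"tx": 0, "ty": 0, "tz": -5, "wx": 0, "wy": 0, "wz": 0},
    {"tx": 0, "ty": 0, "tz": -7, "wx": 0, "wy": 0, "wz": 0},
    {"tx": 0, "ty": 0, "tz": -9, "wx": 0, "wy": 0, "wz": 0},
    {"tx": 0, "ty": 0, "tz": -11, "wx": 0, "wy": 0, "wz": 0},
    {"tx": 0, "ty": 0, "tz": -12.5, "wx": 0, "wy": 0, "wz": 0},
    {"tx": 0, "ty": 0, "tz": -13, "wx": 0, "wy": 0, "wz": 0}
  ]
}}

```text
t: 45.65
eef_pos: [0.5992, -0.3134, 0.3606]
ee_rot: [[-0.961, -0.275, 0.003], [-0.275, 0.961, -0.001], [-0.002, -0.002, -1.0]]
force: [0.4, 0.6, -1.5]
gripper_width: 0.0412
```

```bash
python3 - <<'E'
from h import *
plan(.5765,.0756,.355,106)
E
```

```text
{'t': 45.65, 'd': [-8.52, 38.03, 0.51], 'w': 0.0412, 'pos': [0.5992, -0.3134, 0.3606], 'F': [0.4, 0.6, -1.5], 'rv': [-0.11, 0.12, -0.02]}
```

Call:
{"op": "move_arm", "data": {
  "increments": [
    {"tx": -0.2, "ty": 1, "tz": 0, "wx": 0, "wy": 0, "wz": 0},
    {"tx": -0.7, "ty": 3, "tz": 0, "wx": 0, "wy": 0, "wz": 0},
    {"tx": -1.4, "ty": 6.5, "tz": 0, "wx": 0, "wy": 0, "wz": 0},
    {"tx": -2.3, "ty": 10.5, "tz": 0, "wx": 0, "wy": 0, "wz": 0},
    {"tx": -3.2, "ty": 14.5, "tz": 0, "wx": 0, "wy": 0, "wz": 0},
    {"tx": -4.1, "ty": 18.5, "tz": 0, "wx": 0, "wy": 0, "wz": 0},
    {"tx": -5, "ty": 22.5, "tz": 0, "wx": 0, "wy": 0, "wz": 0},
    {"tx": -5.9, "ty": 26.5, "tz": 0, "wx": 0, "wy": 0, "wz": 0},
    {"tx": -6.8, "ty": 30.5, "tz": 0, "wx": 0, "wy": 0, "wz": 0},
    {"tx": -7.7, "ty": 34.5, "tz": 0.5, "wx": 0, "wy": 0, "wz": 0},
    {"tx": -8.3, "ty": 37.2, "tz": 2, "wx": 0, "wy": 0, "wz": 0},
    {"tx": -8.5, "ty": 38, "tz": 4, "wx": 0, "wy": 0, "wz": 0}
  ]
}}

```text
t: 46.85
eef_pos: [0.5752, 0.0786, 0.3176]
ee_rot: [[-0.961, -0.278, 0.0], [-0.278, 0.961, 0.001], [-0.0, 0.001, -1.0]]
force: [0.2, -0.1, -2.5]
gripper_width: 0.0411
```

```bash
python3 - <<'E'
from h import *
plan(.5765,.0756,.231,106)
E
```

```text
{'t': 46.85, 'd': [-0.03, -0.33, 8.66], 'w': 0.0411, 'pos': [0.5752, 0.0786, 0.3176], 'F': [0.2, -0.1, -2.5], 'rv': [0.03, 0.03, 0.15]}
```

Call:
{"op": "move_arm", "data": {
  "increments": [
    {"tx": 0, "ty": 0, "tz": 1.5, "wx": 0, "wy": 0, "wz": 0},
    {"tx": 0, "ty": 0, "tz": 3, "wx": 0, "wy": 0, "wz": 0},
    {"tx": 0, "ty": 0, "tz": 4.7, "wx": 0, "wy": 0, "wz": 0},
    {"tx": 0, "ty": 0, "tz": 6.3, "wx": 0, "wy": 0, "wz": 0},
    {"tx": 0, "ty": 0, "tz": 7.4, "wx": 0, "wy": 0, "wz": 0},
    {"tx": 0, "ty": 0, "tz": 8, "wx": 0, "wy": 0, "wz": 0},
    {"tx": 0, "ty": 0, "tz": 8.3, "wx": 0, "wy": 0, "wz": 0},
    {"tx": 0, "ty": 0, "tz": 8.5, "wx": 0, "wy": 0, "wz": 0},
    {"tx": 0, "ty": 0, "tz": 8.65, "wx": 0, "wy": 0, "wz": 0},
    {"tx": 0, "ty": 0, "tz": 8.65, "wx": 0, "wy": 0, "wz": 0}
  ]
}}

```text
t: 47.85
eef_pos: [0.5762, 0.0754, 0.2319]
ee_rot: [[-0.961, -0.275, 0.0], [-0.275, 0.961, 0.0], [-0.0, -0.0, -1.0]]
force: [0.3, 0.6, -1.1]
gripper_width: 0.0415
```

Call:
{"op": "move_arm", "data": {
  "increments": [
    {"tx": 0, "ty": 0, "tz": 0.1, "wx": 0, "wy": 0, "wz": 0},
    {"tx": 0, "ty": 0, "tz": 0.2, "wx": 0, "wy": 0, "wz": 0},
    {"tx": 0, "ty": 0, "tz": 0.2, "wx": 0, "wy": 0, "wz": 0}
  ]
}}

```text
t: 48.15
eef_pos: [0.5765, 0.0754, 0.231]
ee_rot: [[-0.961, -0.275, 0.002], [-0.275, 0.961, 0.0], [-0.002, -0.0, -1.0]]
force: [-2.5, -1.2, 13.6]
gripper_width: 0.041
```

Call:
{"op": "move_arm", "data": {
  "increments": [
    {"tx": 0, "ty": 0, "tz": -0.1, "wx": 0, "wy": 0, "wz": 0},
    {"tx": 0, "ty": 0, "tz": -0.1, "wx": 0, "wy": 0, "wz": 0},
    {"tx": 0, "ty": 0, "tz": -0.1, "wx": 0, "wy": 0, "wz": 0},
    {"tx": 0, "ty": 0, "tz": -0.1, "wx": 0, "wy": 0, "wz": 0},
    {"tx": 0, "ty": 0, "tz": -0.1, "wx": 0, "wy": 0, "wz": 0}
  ],
  "claw": 0
}}

```text
t: 48.65
eef_pos: [0.5761, 0.0754, 0.2306]
ee_rot: [[-0.961, -0.275, -0.0], [-0.275, 0.961, -0.0], [0.0, 0.0, -1.0]]
force: [-0.4, 0.3, 0.0]
gripper_width: 0.0855
```

Call:
{"op": "move_arm", "data": {
  "increments": [
    {"tx": 0, "ty": 0, "tz": -1, "wx": 0, "wy": 0, "wz": 0},
    {"tx": 0, "ty": 0, "tz": -4, "wx": 0, "wy": 0, "wz": 0},
    {"tx": 0, "ty": 0, "tz": -8, "wx": 0, "wy": 0, "wz": 0},
    {"tx": 0, "ty": 0, "tz": -12, "wx": 0, "wy": 0, "wz": 0},
    {"tx": 3, "ty": 0, "tz": -14, "wx": 0, "wy": 0, "wz": 0},
    {"tx": 7, "ty": 0, "tz": -14, "wx": 0, "wy": 0, "wz": 0},
    {"tx": 11, "ty": 0, "tz": -14, "wx": 0, "wy": 0, "wz": 0},
    {"tx": 15, "ty": 0, "tz": -14, "wx": 0, "wy": 0, "wz": 0},
    {"tx": 19, "ty": 0, "tz": -14, "wx": 0, "wy": 0, "wz": 0},
    {"tx": 21, "ty": 0, "tz": -14, "wx": 0, "wy": 0, "wz": 0},
    {"tx": 21, "ty": 0, "tz": -14, "wx": 0, "wy": 0, "wz": 0}
  ]
}}

```text
t: 49.75
eef_pos: [0.3722, 0.0171, 0.3717]
ee_rot: [[-0.962, -0.275, 0.001], [-0.275, 0.962, -0.0], [-0.001, -0.0, -1.0]]
force: [0.4, 0.2, -1.0]
gripper_width: 0.0852
```

```bash
python3 - <<'E'
from h import *
snap('top','top3');snap('scene','s3')
Wa,Wb=cloud(load('top0')),cloud(load('top3'))
def cl(W,box,zlo,zhi):
    u0,v0,u1,v1=box; S=W[v0:v1,u0:u1].reshape(-1,3); S=S[np.isfinite(S[:,2])]; S=S[(S[:,2]>zlo)&(S[:,2]<zhi)]
    if len(S)<5: return None
    (c,rad)=cv2.minEnclosingCircle(S[:,:2].astype(np.float32)); return len(S),S.mean(0).round(4),np.round(c,4),round(rad,4)
for n,b,lo,hi in [('tall',(250,223,300,270),.106,.12),('sq',(328,218,375,266),.09,.104),('wide',(292,257,342,307),.078,.092)]:
    print(n,cl(Wa,b,lo,hi),cl(Wb,b,lo,hi))
print('pot',cl(Wb,(110,265,185,340),.045,.06)); print(r.sense()['t'],r.sense()['eef_pos'])
E
```

```text
tall (410, array([0.5757, 0.0753, 0.1136]), array([0.576 , 0.0753]), 0.0181) (413, array([0.5763, 0.0753, 0.1137]), array([0.5766, 0.0753]), 0.0179)
sq (530, array([ 0.5821, -0.0532,  0.0977]), array([ 0.5826, -0.0533]), 0.021) (534, array([ 0.5832, -0.0525,  0.0978]), array([ 0.5835, -0.0529]), 0.021)
wide (748, array([0.5158, 0.0066, 0.0858]), array([0.5156, 0.0067]), 0.025) (748, array([0.5152, 0.0079, 0.0858]), array([0.5153, 0.0078]), 0.0248)
pot (1077, array([0.4861, 0.2988, 0.0533]), array([0.4863, 0.2995]), 0.0304)
49.85 [0.37438298 0.0175445  0.37156029]
```

View pics/top3.png

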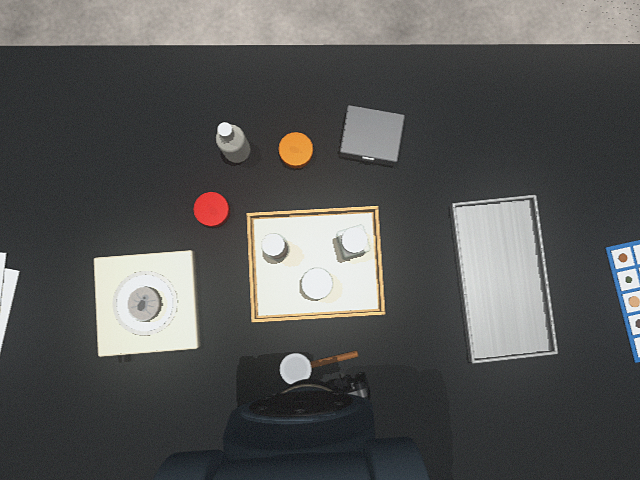

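View pics/s3.png

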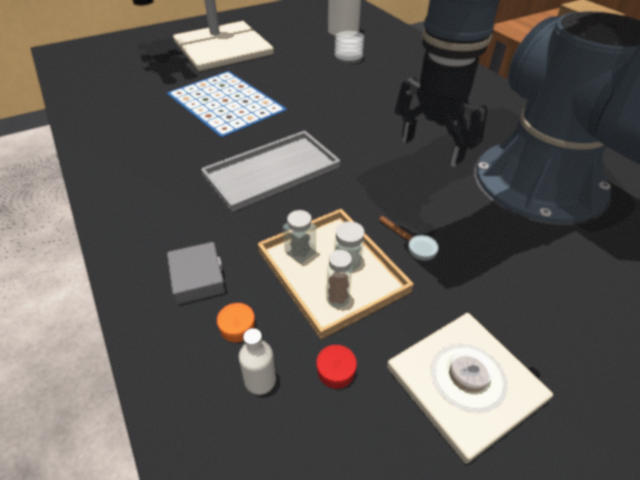

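Everything is upright. In the top view, the jars at (274,247), (352,242) and (316,283) are within about 1.5 mm of where they started, and the pot is centred on the window at (145,303). The bystanders haven't moved and the arm is clear. Handing in.

```bash
python3 - <<'E'
from rig import r
print(r.finish_job(), r.sense()['t'])
E
```

```text
the job is handed in; nothing more can be done
the job is handed in; nothing more can be done
```

The job is done and handed in, after about 50 s of the 144 s allowed. I stood the tall, square and wide jars in the steel tray and set the beetle pot on the light window. Then I put the jars back in reverse order.

**Last camera checks:**
- **Jars:** each stands upright about 0.6–1.2 mm from where it started.
- **Pot:** it is upright with its centre within about 1 mm of the window's centre. Its top measured 53.3 mm above the bench, against the 54 mm expected.
- **Other things:** the hand lens, slide box and bottle look unmoved in the pictures. The gripper is open and clear of everything.

**Forces:** setting things down gave at most about 25 N at the wrist.

**What failed or disagreed:** the first move call was refused because I left fields out of its rows; the arm did not move and I repeated it in full. The two estimates of the window's centre, from the top and wrist cameras, agreed to about 1 mm. The hand-in gives no verdict, so I only have my own checks.

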